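# Hang the focus target and hold the focus lever at the third click

### The arm

A 6-joint arm with a two-finger parallel gripper is mounted at the origin on the work surface; the furniture and walls round the work are solid. World frame = base frame: x ahead of the robot, y to its left, z up, the work surface at z = 0. Lengths are in m, angles in rad, forces in N, time in s.
With the tool pointing down it reaches from about 0.275 to 0.825 m from the base axis. Payload 4.9 kg.
Tool frame: the origin (TCP) lies midway between the tips of the shut fingers; the grasp point (between the pads) lies 19 mm behind it (bot.grip_depth is the distance from the TCP to the grasp point, in m); y points along the fingers, x is the direction in which the jaws open and shut, and the axes are right-handed (so a half turn about y gives the same grasp; the last joint's range is limited). The gripper opens to 85 mm and grips with 20 to 120 N. Pads are 22 mm wide; open, the fingers measure 114 mm over their backs; the gripper's body (76 mm by 85 mm) begins 54 mm behind the grasp point. The pads swing forward as they close: fully open they stand 13 mm farther back than shut.
Start: joints at [1.009, 0.326, -0.193, 1.052, 0, 1.437], TCP at [0.228, 0.5, 0.201] pointing down, gripper open.
Joint ranges: [-2.65, 2.65], [-0.97, 1.79], [-1.3, 1.35], [-1.93, 2.1], [-1.47, 1.37], [-3.14, 3.14]. Speed limits (rad/s): [2.57, 2.57, 3.14, 3.14, 3.14, 3.14].

### API

Orientations are given as a unit quaternion [w, x, y, z].
In Python, from cell import bot gives the robot as it stands. Calls block until the motion is done:
- bot.move_pose(position, orientation): joint-space move of the TCP to a pose.
- bot.move_linear(position, speed=0.15, rotation=None, until_force=None): straight line of the TCP; rotation=None keeps the orientation; speed is the mean speed in m/s. With until_force (N) it stops when the force on the tool has changed by that much, and returns True; else False.
- bot.goto_joints(angles): joint-space move.
- bot.set_gripper(opening, grasp_force=None): opening from 0.0 (shut) to 1.0 (fully open); grasp_force is the grip in N (None keeps the last); returns when the fingers have stopped.
- bot.wait(seconds).
- bot.solve_ik(position, orientation): joint angles nearest the present ones, or None.
- bot.camera(name): name is "scene" or "top" or "wrist"; returns the picture (384x512x3 uint8, red, green, blue); there is no depth.
- bot.calibration(name): a dict with "mtx" (3x3 intrinsics, pixels), "k1" (the pictures are not rectified: a ray, as slopes to the right and down, at radius r is drawn at 1 + k1 r^2 times it, then the intrinsics apply), "extrinsics" (4x4, takes a point from world to camera coordinates); the wrist camera has in their place "hand_eye" (4x4, takes a point from camera to tool coordinates, whose origin is the TCP and whose axes are the tool frame's). Camera axes: x right, y down, z forward; pixel columns grow to the right and rows downward; lengths in m; the calibration is good to about 2 mm. A picture is of the moment at which its call begins: read the wrist's pose just before it. calibration takes no time and is no camera call.
A pose or a line that the arm cannot do raises bot.PlanningError and nothing moves.
- bot.close_job(): hands the job in, once; it reports no verdict.
Trained networks look in the newest picture that a camera, given by its name, has taken for a name from the list of things; names that differ only in an ending like _2 or _b are one class to them, and where a whole thing is asked for, a point or a joint stands for the part that bears it (a point fixed in the world has none). Each returns a list of dicts, best first, with "confidence" (0 to 1); they miss things now and then, are a little off and sometimes report something else, mostly with a low value. They report only what shows in the picture. A call takes as long as a camera call. They do not tell look-alikes from the thing itself.
- bot.search_frame(camera, thing): "bbox" ([left, top, width, height] in pixels, round what is visible of it).
Readings, each from a call of its own:
- bot.read_clock(): time.
- bot.read_joint_positions(): joint angles.
- bot.read_joint_vel(): joint speeds.
- bot.read_joint_efforts(): joint torques, N m.
- bot.read_position(): TCP position.
- bot.read_tool_rot(): TCP orientation.
- bot.read_ft_force(): force on the tool from outside, world axes, zero at the start.
- bot.read_moment(): the same for the moment, N m.
- bot.read_gripper_width(): opening from 0.0 (shut) to 1.0 (fully open).
Only numpy, scipy, OpenCV 4.12 (cv2) and the standard library are available. Lean on these libraries where they do the work, as an engineer would, in place of code of your own. Each camera call takes 0.05 s, during which the arm holds its last target.

### The job

Set up the camera focus check: take the test plate that has an eye (a round hole) out of the two-slot rack and hang it by its eye on the peg of the target stand, leaving it hanging there freely. Then swing the sprung lever of the focus jig away from its stop by exactly three clicks, never reaching a fourth, and finish while still holding the lever there, because it springs back if let go. Do not knock over or shove the other things on the bench.

Things in the scene. Friction and masses are not known exactly. Their poses are not given: they have to be found in the camera images.
- plate_center (a point): centre of the loose test plate with the eye: bare aluminium, 55 mm wide (its x), 8 mm thick (its y), 115 mm tall (its z, up), 0.09 to 0.14 kg. It stands upright in one of the rack's two slots; take it by its top edge across its thickness and lift it straight out by 40 mm or more. The other slot, 80 mm beside it, holds a plate of the same size without a hole
- plate_eye (a point): centre of the same plate's eye, a round through hole 17 mm in diameter along the plate's y; 8 mm above the plate's centre, 49.5 mm below its top edge (axes as the plate's)
- plain_plate: the other test plate: same size and metal but with no hole; it stays in the rack. Origin in the middle of its lower edge
- plate_rack: fixed grey rack, 190 x 70 mm base, 33 mm high, two slots side by side along its x (centres at x = -40 and +40 mm), each 11 mm wide (its y) for the 8 mm plates, slot floor 6 mm above the bench, so 27 mm deep. Origin at the centre of its underside, z up. The plates' flat faces look along the rack's y
- peg_stand: fixed target stand: 100 x 100 mm foot and an upright aluminium post 24 mm wide, 160 mm tall, its front face at y = 0 of this frame. Origin on the bench below that face, z up. The peg sticks out of this face along -y. Near by lie a tape roll and a white cup, up to 45 mm high; on the robot's side stand two stacks of board trays, 233 mm high
- peg_mid (a point): point on the centre line of the stand's steel peg, 30 mm out from the post's front face, 154.5 mm above the bench (axes as the stand's). The peg is round, 8 mm thick, reaches 59 mm out from the face along the stand's -y and rises 0.18 mm per mm to its tip. The post ends 5.5 mm above this point's height
- focus_jig: fixed focus jig: 280 x 130 mm base plate, 12 mm thick, with a camera 222 mm tall at its +x end. Origin on the bench below the lever's upright pivot; x points from the pivot to the camera, z up
- lever_grip (a point): on the axis of the upright black round handle of the jig's lever, 14 mm in diameter, 62 mm above the bench. The handle stands free from 32 to 92 mm above the bench (its top 9 mm flare to 17 mm), 100 mm from the pivot; the lever arm lies below it. The push along its arc is 5 N at first, sinks to 2 N past each crest and jumps by 4 N in each notch, 7 N at most
- focus_lever (a joint): lever angle about its upright pivot (rad): 0 at its stop, where it starts, growing counter-clockwise seen from above (the handle, on the robot's side of the pivot, moves to the robot's right), to 1.1. A sprung ball clicks into notches at 0.2, 0.4, 0.6, 0.8 (20 mm apart at the handle), with crests at 0.1, 0.3, 0.5, 0.7. A spring takes it back to 0 when let go
- flux: loose white dispensing bottle, 44 mm across, 140 mm tall; bystander
- pin_tray: loose shallow grey plastic tray, 58 x 86 mm, 16 mm high; bystander
Mind the look-alikes: they are no part of the job. What is shaped like the part that bears plate_center but pink or yellow is not meant.

How it is judged:
By the outcome, as a careful person would: the job done as asked, in the order asked, and still so for the second after the job is handed in, while the arm keeps its last pose, push and grip.
It also fails if it takes over 72 s, if anything falls off the work surface, if the arm or the gripper's body presses on something with over 40 N, if the wrist force passes 120 N, or if a joint passes its speed limit or range.

## Working session

There is one attempt and no reset: what is moved stays moved. The work goes in short steps, each a Python script; the robot and the scene stay as the last script left them, time stands still between calls to the robot, and variables do not carry over. Pictures are saved under pics/ and viewed, and the job is handed in when it is done.

```bash
ls; mkdir -p pics
python3 - <<'E'
from cell import bot
import cv2
for n in ["scene","top","wrist"]:
    im=bot.camera(n); cv2.imwrite(f"pics/{n}0.png",cv2.resize(im[:,:,::-1],(800,600),interpolation=cv2.INTER_CUBIC))
    print(n,bot.calibration(n))
    for t in ["plate_center","plain_plate","plate_rack","peg_stand","focus_jig","focus_lever","flux","pin_tray"]:
        try:
            r=bot.search_frame(n,t); print(t,[( [round(v) for v in d["bbox"]],round(d["confidence"],2)) for d in r[:4]])
        except Exception as e: print(t,e)
print(bot.read_position(),bot.read_tool_rot(),bot.read_clock())
E
```

```text
pics
scene {'mtx': array([[360.19927824,   0.        , 258.14228646],
       [  0.        , 360.19927824, 190.90803042],
       [  0.        ,   0.        ,   1.        ]]), 'k1': -0.050618834174899374, 'extrinsics': array([[-0.98464576,  0.17335382,  0.02052257,  0.50698311],
       [ 0.05125266,  0.39947343, -0.91531095,  0.07845367],
       [-0.16687088, -0.90020521, -0.40222467,  1.30708268],
       [ 0.        ,  0.        ,  0.        ,  1.        ]])}
plate_center [([290, 231, 23, 41], 0.98), ([234, 276, 31, 46], 0.9), ([285, 272, 23, 45], 0.65)]
plain_plate [([259, 241, 24, 31], 0.92)]
plate_rack [([250, 262, 68, 30], 0.81)]
peg_stand [([214, 184, 25, 70], 0.7)]
focus_jig [([167, 132, 82, 57], 0.75)]
focus_lever [([213, 166, 37, 14], 0.51)]
flux [([201, 230, 19, 47], 0.56)]
pin_tray []
top {'mtx': array([[362.38750452,   0.        , 255.9315282 ],
       [  0.        , 362.38750452, 194.36994773],
       [  0.        ,   0.        ,   1.        ]]), 'k1': 0.017255170656249, 'extrinsics': array([[ 0.10983959, -0.9939433 , -0.0034607 , -0.06522188],
       [-0.97221553, -0.1067
[... 651 characters left out ...]
[  0.        ,   0.        ,   1.        ]]), 'k1': -0.03209535939636388, 'hand_eye': array([[ 9.99999147e-01,  9.17207892e-04, -9.29522312e-04,
         2.68355451e-04],
       [ 1.16660802e-03, -3.07631480e-01,  9.51504867e-01,
        -1.72594657e-01],
       [ 5.86777449e-04, -9.51505140e-01, -3.07632287e-01,
         7.82214972e-02],
       [ 0.00000000e+00,  0.00000000e+00,  0.00000000e+00,
         1.00000000e+00]])}
plate_center [([187, 362, 6, 6], 0.47), ([298, 334, 8, 22], 0.41)]
plain_plate []
plate_rack [([161, 330, 67, 40], 0.92)]
peg_stand []
focus_jig []
focus_lever []
flux []
pin_tray []
[0.22818201 0.50047584 0.20119968] [ 0.59474503 -0.59473248 -0.38248794  0.38245864] 1.35
```

View pics/scene0.png

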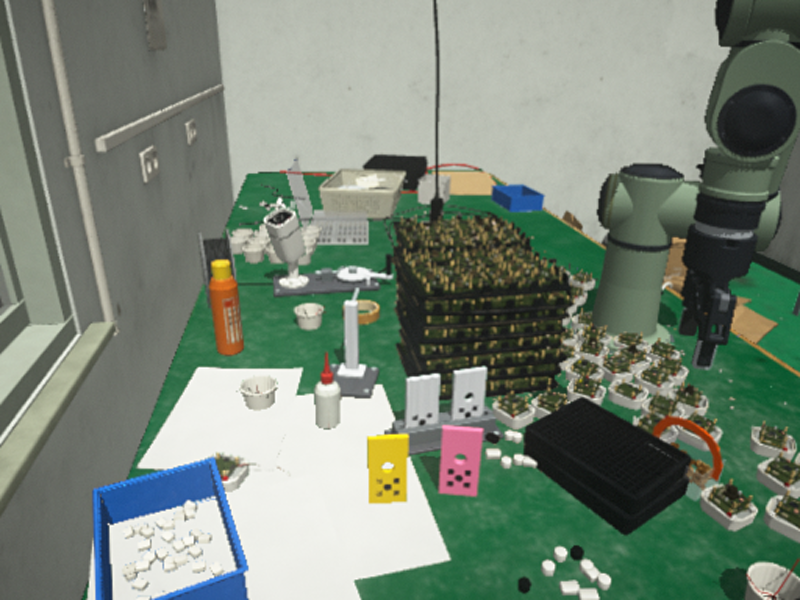

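View pics/top0.png

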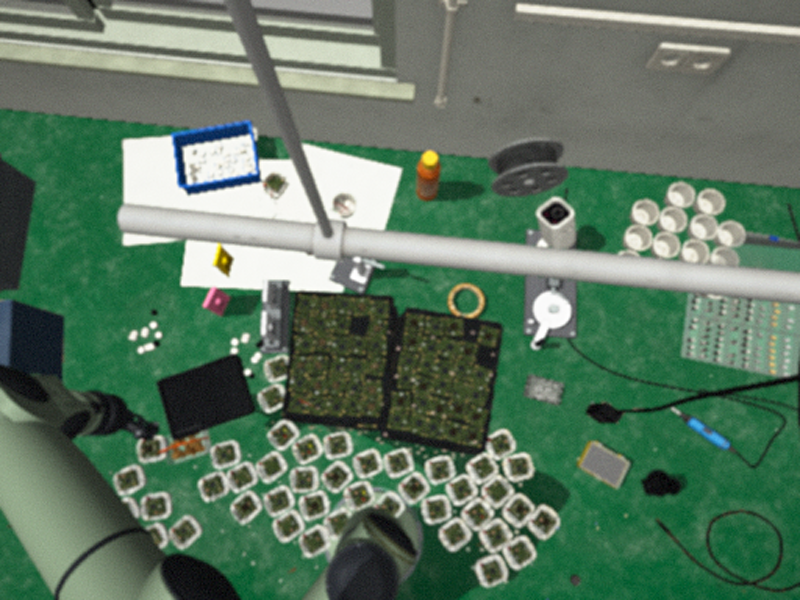

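View pics/wrist0.png

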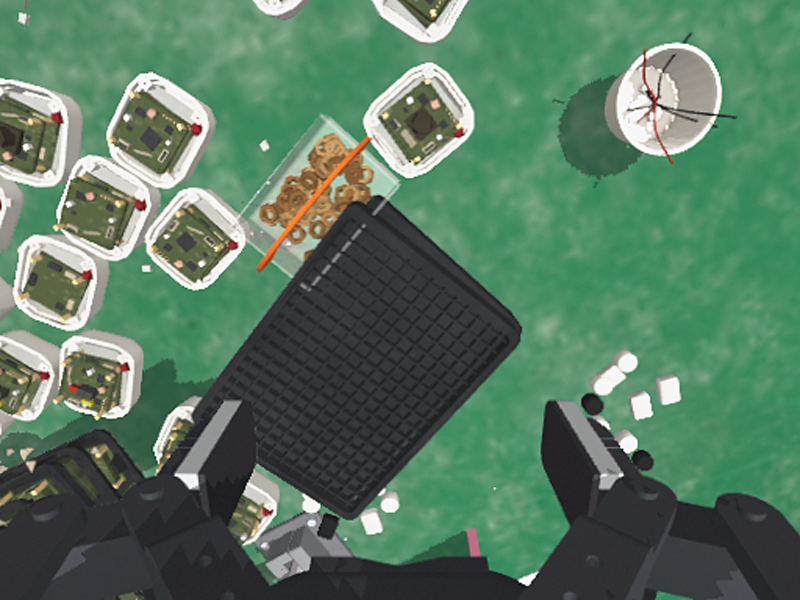

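The scene picture shows the rack's two plates at about (422,403) and (468,392). Pink (460,460) and yellow (388,468) look-alikes stand in front, the stand's post is at (352,340), and the jig is at (330,280). I'll zoom in on these.

```bash
cat > h.py <<'E'
import numpy as np, cv2
from scipy.spatial.transform import Rotation as R
def q2R(q): return R.from_quat([q[1],q[2],q[3],q[0]]).as_matrix()
def R2q(M):
    q=R.from_matrix(M).as_quat(); return np.array([q[3],q[0],q[1],q[2]])
def ext(bot,n,pose=None):
    c=bot.calibration(n)
    if n!="wrist": return c,np.array(c["extrinsics"])
    p,q=pose; T=np.eye(4);T[:3,:3]=q2R(q);T[:3,3]=p
    return c,np.linalg.inv(T@c["hand_eye"])
def proj(c,E,P):
    P=np.atleast_2d(P); X=P@E[:3,:3].T+E[:3,3]; s=X[:,:2]/X[:,2:]
    r2=(s**2).sum(1,keepdims=True); s=s*(1+c["k1"]*r2); K=c["mtx"]
    return np.c_[s[:,0]*K[0,0]+K[0,2],s[:,1]*K[1,1]+K[1,2]]
def ray(c,E,uv):
    u=cv2.undistortPoints(np.array([[uv]],float),c["mtx"],np.array([c["k1"],0,0,0,0.]))[0,0]
    d=E[:3,:3].T@np.array([u[0],u[1],1]); return -E[:3,:3].T@E[:3,3], d/np.linalg.norm(d)
def onz(c,E,uv,z):
    o,d=ray(c,E,uv); return o+d*(z-o[2])/d[2]
def tri(rays):
    A=np.zeros((3,3));b=np.zeros(3)
    for o,d in rays:
        M=np.eye(3)-np.outer(d,d);A+=M;b+=M@o
    x=np.linalg.solve(A,b); return x,[np.linalg.norm((np.eye(3)-np.outer(d,d))@(x-o)) for o,d in rays]
E
python3 - <<'E'
from cell import bot
from h import *
a=bot.camera("scene")[:,:,::-1];b=bot.camera("top")[:,:,::-1]
def crop(im,x,y,w,h,f,n): cv2.imwrite(f"pics/{n}.png",cv2.resize(im[y:y+h,x:x+w],None,fx=f,fy=f,interpolation=cv2.INTER_CUBIC))
crop(a,200,170,130,110,6,"s_rack"); crop(a,150,130,110,70,7,"s_jig")
crop(b,110,140,160,110,5,"t_rack"); crop(b,320,110,70,130,4.5,"t_jig")
E
```

```text
(no output)
```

View pics/s_rack.png

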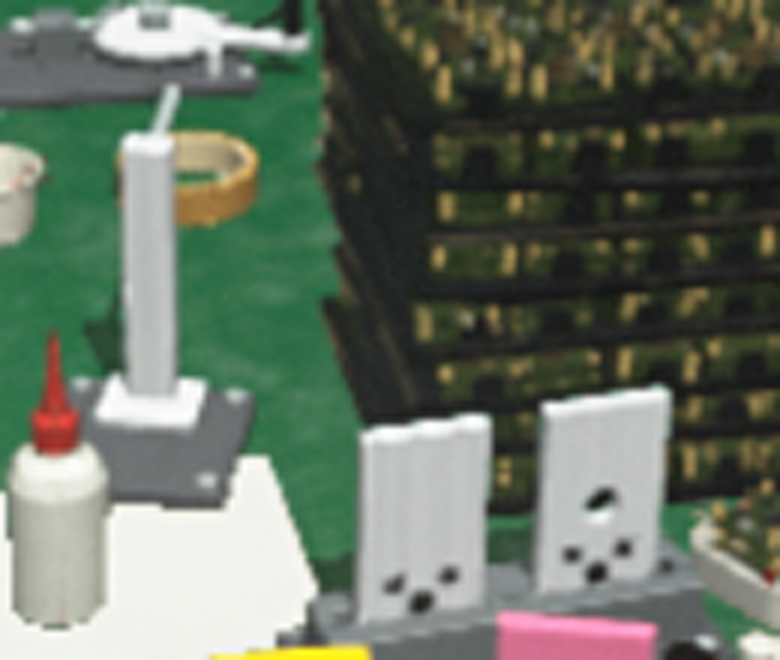

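View pics/s_jig.png

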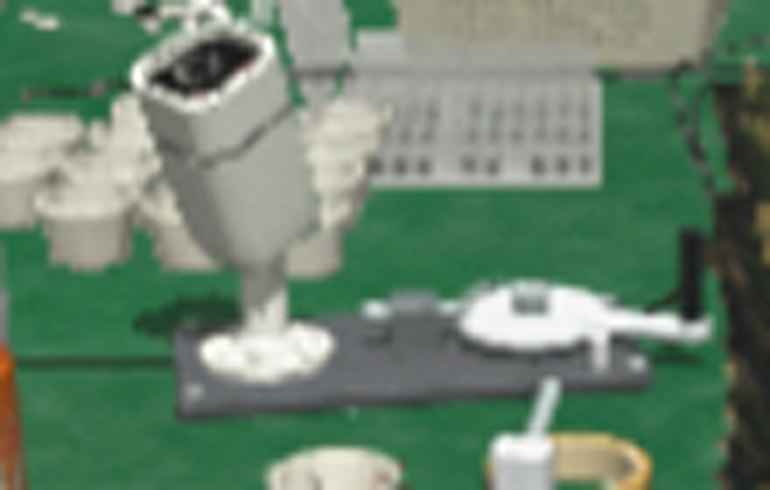

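View pics/t_rack.png

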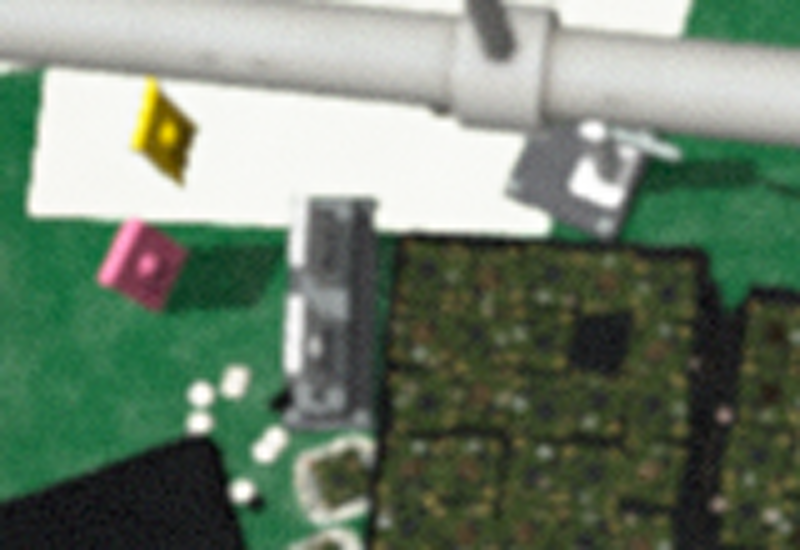

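View pics/t_jig.png

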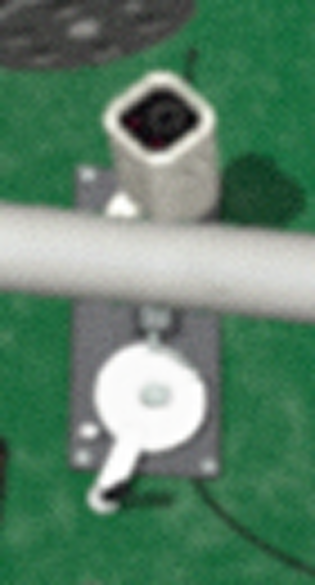

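The candidates for the test plate are the rack's right plate at scene (300,252), the rack's left plate at (271,256), pink at (296,294) and yellow at (249,299). The right one in the rack is meant: it is bare aluminium with the large round hole, visible in the crop at (600,503), and the left plate has only small dots. Next I'll triangulate coarsely.

Run:
```python
from cell import bot
from h import *
cs,Es=ext(bot,"scene");ct,Et=ext(bot,"top")
np.set_printoptions(precision=4,suppress=True)
S=lambda x,y:(200+x/6-.5+.5/6,170+y/6-.5+.5/6)
T=lambda x,y:(110+x/5-.4,140+y/5-.4)
print("cams",ray(cs,Es,(256,192))[0],ray(ct,Et,(256,192))[0])
print("tip",tri([ray(cs,Es,S(173,90)),ray(ct,Et,T(680,155))]), onz(cs,Es,S(173,90),.160))
print("base",tri([ray(cs,Es,S(163,132)),ray(ct,Et,T(610,132))]),onz(cs,Es,S(150,140),.160))
for p in [(543,405),(668,390),(365,430),(487,418)]: print("top corners",onz(cs,Es,S(*p),.121))
print("eye",onz(cs,Es,S(602,503),.0715))
for p in [(310,200),(375,200),(295,425),(370,425)]: print("rack top",onz(ct,Et,T(*p),.033))
J=lambda x,y:(320+x/4.5-.4,110+y/4.5-.4)
print("pivot",onz(ct,Et,J(153,392),.045),"handle",onz(ct,Et,J(120,487),.092),onz(ct,Et,J(102,500),.03))
for p in [(72,468),(217,475),(85,175)]: print("jig",onz(ct,Et,J(*p),.012))
S7=lambda x,y:(150+x/7-.43,130+y/7-.43)
print("h scene",onz(cs,Es,S7(691,232),.092),onz(cs,Es,S7(691,325),.03))
# tray stacks in top
T2=lambda x,y:(x*.64,y*.64)
for p in [(300,293),(392,297),(287,418),(382,428),(402,308),(500,322),(386,437),(483,450)]: print("tray",onz(ct,Et,T2(*p),.233))
```

```text
cams [0.7133 1.0574 0.5871] [ 0.2684 -0.0409  1.4263]
tip (array([0.6187, 0.0401, 0.1593]), [np.float64(0.00090517134731946), np.float64(0.0009051713473194666)]) [0.618  0.0425 0.16  ]
base (array([0.6295, 0.0928, 0.1598]), [np.float64(0.001625545919492541), np.float64(0.0016255459194922492)]) [0.6352 0.1033 0.16  ]
top corners [0.4903 0.3071 0.121 ]
top corners [0.4346 0.3028 0.121 ]
top corners [0.5674 0.316  0.121 ]
top corners [0.5159 0.3139 0.121 ]
eye [0.462  0.3097 0.0715]
rack top [0.5859 0.3354 0.033 ]
rack top [0.5915 0.2842 0.033 ]
rack top [0.4074 0.3186 0.033 ]
rack top [0.4137 0.261  0.033 ]
pivot [ 0.5924 -0.3819  0.045 ] handle [ 0.4986 -0.3477  0.092 ] [ 0.4963 -0.3472  0.03  ]
jig [ 0.5245 -0.3234  0.012 ]
jig [ 0.5322 -0.4494  0.012 ]
jig [ 0.795  -0.3177  0.012 ]
h scene [ 0.4981 -0.3426  0.092 ] [ 0.4964 -0.3496  0.03  ]
tray [0.5205 0.2085 0.233 ]
tray [0.5334 0.0097 0.233 ]
tray [0.2553 0.1963 0.233 ]
tray [ 0.2567 -0.001   0.233 ]
tray [ 0.5117 -0.0144  0.233 ]
tray [ 0.5042 -0.226   0.233 ]
tray [ 0.2397 -0.0113  0.233 ]
tray [ 0.236  -0.2108  0.233 ]
```

```bash
cat >> h.py <<'E'
def toolR(yaw):  # jaws along world y rotated by yaw; tool down; camera on robot side
    x=np.array([-np.sin(yaw),np.cos(yaw),0]); y=np.array([0,0,-1.]); z=np.cross(x,y)
    return np.c_[x,y,z]
def tq(yaw): return R2q(toolR(yaw))
def snap(bot,name,n="wrist"):
    pose=(np.array(bot.read_position()),np.array(bot.read_tool_rot())); im=bot.camera(n)[:,:,::-1]
    cv2.imwrite(f"pics/{name}_raw.png",im); np.savez(f"pics/{name}.npz",p=pose[0],q=pose[1])
    cv2.imwrite(f"pics/{name}.png",cv2.resize(im,(800,600),interpolation=cv2.INTER_CUBIC)); return pose
def lens(bot,name):
    d=np.load(f"pics/{name}.npz"); return ext(bot,"wrist",(d["p"],d["q"]))
E
python3 - <<'E'
from cell import bot
from h import *
np.set_printoptions(precision=4,suppress=True)
for p,yaw in [((.40,.31,.27),.09),((.46,.315,.11),.09),((.46,.315,.36),.09),((.619,.03,.36),-.2),((.625,.065,.185),-.2),((.497,-.345,.06),0.3),((.497,-.345,.06),0)]:
    for k in (0,np.pi): print(p,yaw+k,bot.solve_ik(p,tq(yaw+k)))
print(bot.read_clock())
bot.move_linear([.228,.5,.32])
bot.move_pose((.40,.31,.27),tq(.09))
snap(bot,"w1")
bot.set_gripper(0.5)
print(bot.read_clock(),bot.read_position())
E
```

```text
(0.4, 0.31, 0.27) 0.09 [ 0.5134  0.2064 -0.177   1.1875  0.      0.4234]
(0.4, 0.31, 0.27) 3.231592653589793 [ 0.5134  0.2064 -0.177   1.1875  0.     -2.7182]
(0.46, 0.315, 0.11) 0.09 [ 0.468   0.4166 -0.3066  0.8477  0.      0.378 ]
(0.46, 0.315, 0.11) 3.231592653589793 [ 0.468   0.4166 -0.3066  0.8477  0.     -2.7636]
(0.46, 0.315, 0.36) 0.09 [0.468  0.2936 0.1618 1.4391 0.     0.378 ]
(0.46, 0.315, 0.36) 3.231592653589793 [ 0.468   0.2936  0.1618  1.4391  0.     -2.7636]
(0.619, 0.03, 0.36) -0.2 [-0.0706  0.4277  0.3562  1.4993  0.      0.1294]
(0.619, 0.03, 0.36) 2.941592653589793 [-0.0706  0.4277  0.3562  1.4993  0.     -3.0122]
(0.625, 0.065, 0.185) -0.2 [-0.0138  0.4825  0.0039  1.0922  0.      0.1862]
(0.625, 0.065, 0.185) 2.941592653589793 [-0.0138  0.4825  0.0039  1.0922  0.     -2.9554]
(0.497, -0.345, 0.06) 0.3 [-0.7288  0.5484 -0.2296  0.7928  0.     -1.0288]
(0.497, -0.345, 0.06) 3.441592653589793 [-0.7288  0.5484 -0.2296  0.7928  0.      2.1128]
(0.497, -0.345, 0.06) 0 [-0.7288  0.5484 -0.2296  0.7928  0.     -0.7288]
(0.497, -0.345, 0.06) 3.141592653589793 [-0.7288  0.5484 -0.2296  0.7928  0.      2.4128]
1.45
3.95 [0.3999 0.3102 0.27  ]
```

View pics/w1.png

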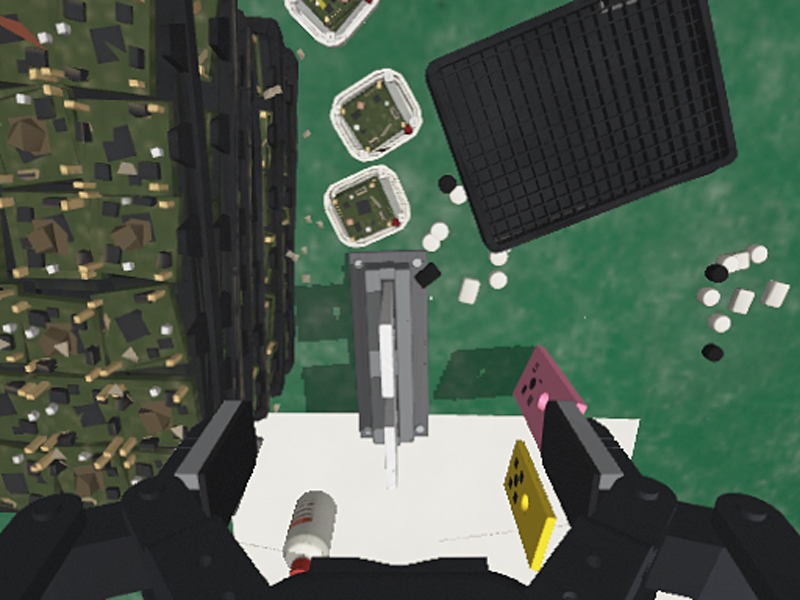

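The wrist view shows the eye plate's top edge from about (387,323) to (387,397). The plain plate is below it at (391,430–488), and the tray stacks are on the left.

Run:
```python
import cv2
im=cv2.imread("pics/w1_raw.png"); c=im[155:320,220:280]
cv2.imwrite("pics/w1c.png",cv2.resize(c[:85],None,fx=7,fy=7,interpolation=cv2.INTER_NEAREST))
cv2.imwrite("pics/w1d.png",cv2.resize(c[85:],None,fx=7,fy=7,interpolation=cv2.INTER_NEAREST))
```

```text
(no output)
```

View pics/w1c.png

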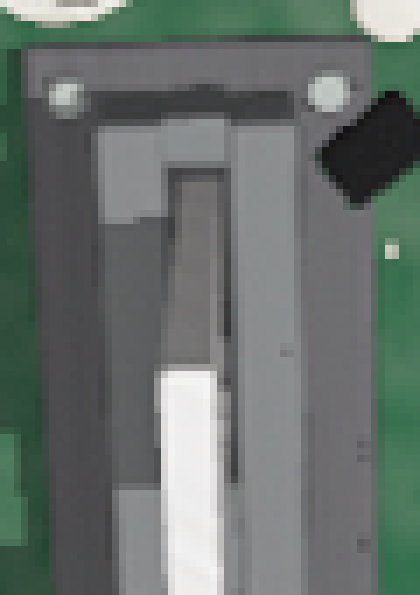

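View pics/w1d.png

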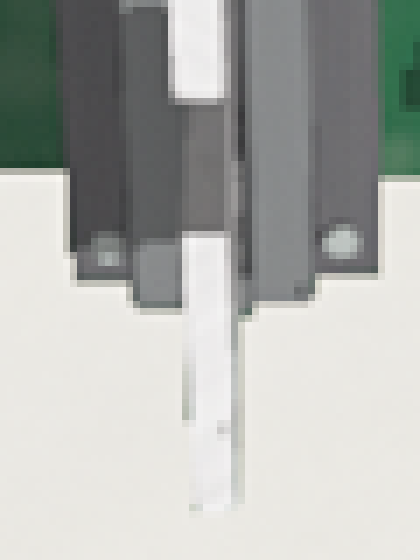

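Run:
```python
from cell import bot
from h import *
np.set_printoptions(precision=4,suppress=True)
c,E=lens(bot,"w1")
P=lambda x,y,y0:(220+x/7-.5,y0+y/7-.5)
q=[onz(c,E,P(*a),.121) for a in [(162,370,155),(217,370,155),(170,102,240),(225,102,240)]]
for a in q: print(a)
a=(q[0]+q[1])/2;b=(q[2]+q[3])/2;print("center",(a+b)/2,"len",np.linalg.norm(b-a),"thick",np.linalg.norm(q[1]-q[0]),"yaw",np.arctan2(*(b-a)[[1,0]]))
for p in [(190,234,240),(235,234,240),(190,508,240),(240,508,240)]: print("plain",onz(c,E,P(*p),.121))
# rack corners base top? slot structure lines: rack top edge
r=[onz(c,E,P(*p),.033) for p in [(97,128,155),(298,125,155),(135,308,240),(313,298,240)]]
for p in r: print("racktop",p)
```

```text
[0.4375 0.3003 0.121 ]
[0.4367 0.3086 0.121 ]
[0.4929 0.3059 0.121 ]
[0.4921 0.3147 0.121 ]
center [0.4648 0.3074 0.121 ] len 0.05572790245252623 thick 0.008400282636461238 yaw 0.10522591830511566
plain [0.5167 0.3111 0.121 ]
plain [0.516  0.3184 0.121 ]
plain [0.5703 0.3155 0.121 ]
plain [0.5695 0.324  0.121 ]
racktop [0.4221 0.2835 0.033 ]
racktop [0.4181 0.321  0.033 ]
racktop [0.5889 0.3031 0.033 ]
racktop [0.5831 0.3403 0.033 ]
```

Run:
```python
from cell import bot
from h import *
bot.move_linear([.40,.31,.36],speed=.3)
bot.move_pose((.55,.06,.34),tq(-.2))
snap(bot,"w2")
print(bot.read_clock())
im=cv2.imread("pics/w2_raw.png")
```

```text
5.575
```

View pics/w2.png

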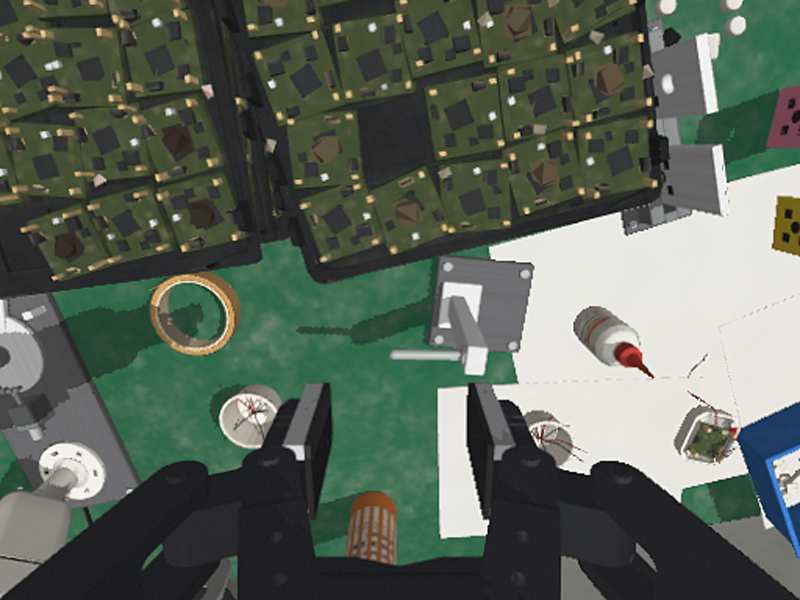

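The view shows the stand's foot at (480,300), the post top at (475,358), and the peg pointing left to its tip at (392,354). The tape roll is at (197,313) and the cup at (250,415).

Run:
```python
import cv2
im=cv2.imread("pics/w2_raw.png"); c=im[155:255,240:345]
cv2.imwrite("pics/w2c.png",cv2.resize(c[45:],None,fx=7,fy=7,interpolation=cv2.INTER_NEAREST))
```

```text
(no output)
```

View pics/w2c.png

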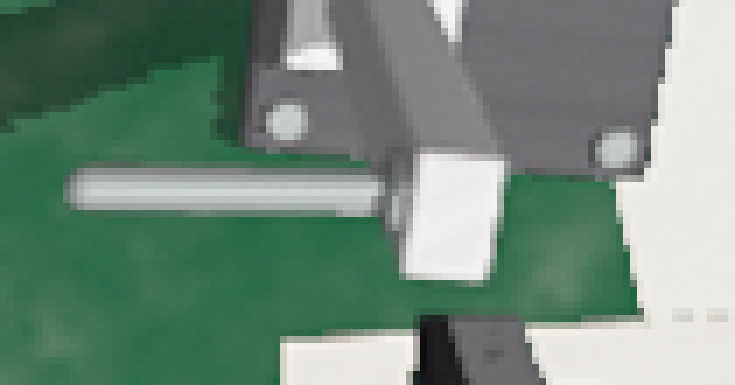

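Run:
```python
from cell import bot
from h import *
np.set_printoptions(precision=4,suppress=True)
c,E=lens(bot,"w2")
P=lambda x,y:(240+x/7-.5,200+y/7-.5)
t=onz(c,E,P(68,189),.1597); 
q=[onz(c,E,P(*p),.160) for p in [(415,152),(402,275),(503,155),(490,282)]]
print("tip",t); 
for a in q: print("post",a)
print("len",np.linalg.norm(q[1]-q[0]),np.linalg.norm(q[2]-q[0]))
f=(q[0]+q[1])/2; print("face mid",f,"tip-face",t[:2]-f[:2],np.linalg.norm(t-f))
for z,px in [(.1507,(375,193.5)),(.155,(222,191))]: print(onz(c,E,P(*px),z))
d=t[:2]-f[:2];print("yaw from tip-face",np.arctan2(d[0],-d[1]))
b=onz(c,E,P(375,193.5),.1507);d=t[:2]-b[:2];print("yaw peg",np.arctan2(d[0],-d[1]))
d=q[1]-q[0];print("face yaw",np.arctan2(d[1],d[0]))
d=q[3]-q[2];print("back yaw",np.arctan2(d[1],d[0]))
# wide foot corners
W=lambda x,y:(x*.64-.3,y*.64-.3)
for p in [(437,257),(533,264),(519,352)]: print("foot",onz(c,E,W(*p),.012))
```

```text
tip [0.619  0.0398 0.1597]
post [0.6238 0.099  0.16  ]
post [0.646  0.0933 0.16  ]
post [0.6273 0.1136 0.16  ]
post [0.6504 0.108  0.16  ]
len 0.02297539214103412 0.015021895923443775
face mid [0.6349 0.0962 0.16  ] tip-face [-0.0159 -0.0563] 0.05855853454195522
[0.6342 0.0915 0.1507]
[0.6265 0.0654 0.155 ]
yaw from tip-face -0.27579068034938875
yaw peg -0.2854205320423526
face yaw -0.2534891034457681
back yaw -0.23809293737572815
foot [0.5842 0.0934 0.012 ]
foot [0.6107 0.1889 0.012 ]
foot [0.7051 0.1626 0.012 ]
```

Run:
```python
from cell import bot
from h import *
np.set_printoptions(precision=4,suppress=True)
q=tq(.115)
bot.move_pose((.4648,.3074,.30),q)
bot.set_gripper(.45)
bot.move_linear((.4648,.3074,.16),speed=.25)
snap(bot,"w3")
hit=bot.move_linear((.4648,.3074,.092),speed=.08,until_force=8)
print("hit",hit,bot.read_position(),bot.read_ft_force())
snap(bot,"w4"); print(bot.read_clock())
```

```text
hit False [0.4652 0.3076 0.0925] [-0.1512 -0.5463  0.1413]
8.6417
```

View pics/w4.png

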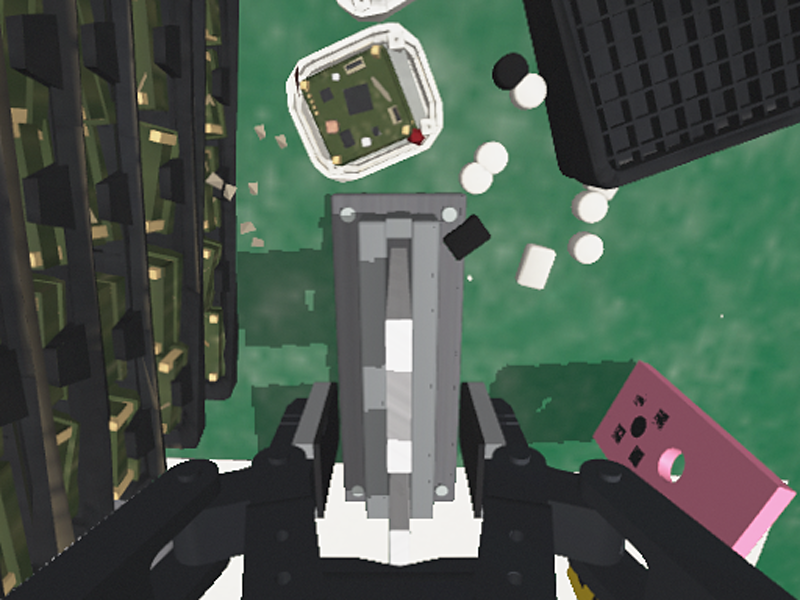

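The plate's top edge runs from (398,320) to (398,473), centred between the pads. I'll refine its position along the width, then close the gripper.

Run:
```python
from cell import bot
from h import *
np.set_printoptions(precision=4,suppress=True)
c,E=lens(bot,"w4")
for p in [(386,320),(412,320),(386,473),(412,473)]: print(onz(c,E,(p[0]*.64-.2,p[1]*.64-.2),.121))
bot.set_gripper(0.0,60)
print(bot.read_gripper_width(),bot.read_ft_force())
p=np.array(bot.read_position())
bot.move_linear(p+[0,0,.055],speed=.1); snap(bot,"w5"); print(bot.read_ft_force(),bot.read_gripper_width())
bot.move_linear((.4648,.3074,.36),speed=.25)
print(bot.read_ft_force(),bot.read_position(),bot.read_clock())
a=bot.camera("scene")[:,:,::-1]; cv2.imwrite("pics/s5.png",cv2.resize(a[100:260,220:380],None,fx=3.7,fy=3.7,interpolation=cv2.INTER_CUBIC))
```

```text
[0.4379 0.3004 0.121 ]
[0.437  0.3083 0.121 ]
[0.4929 0.3063 0.121 ]
[0.4919 0.3151 0.121 ]
-0.0006730703420388147 [-0.4752  0.388  -0.0239]
[-0.5235  0.7486 -1.0183] -0.0012261726245085649
[ 1.3791 -0.1363 -0.4218] [0.4643 0.3071 0.3584] 10.8417
```

View pics/s5.png

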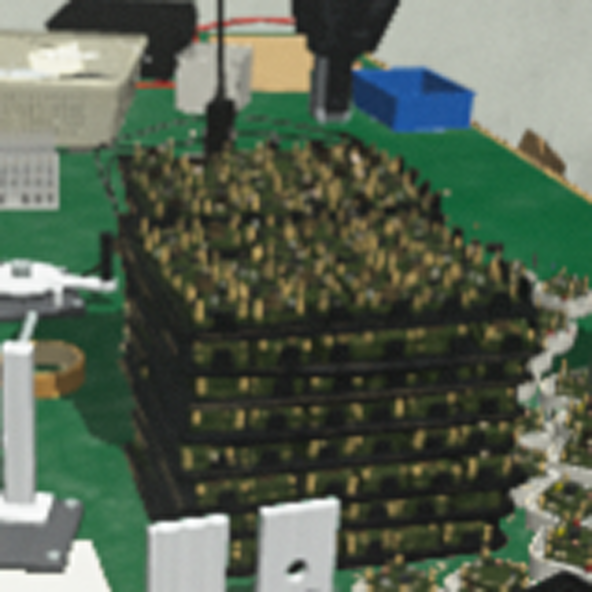

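View pics/w5.png

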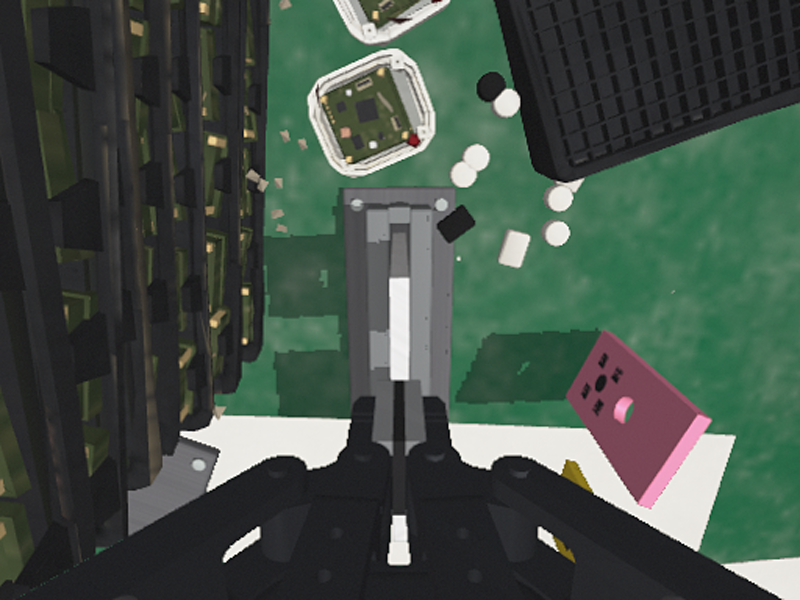

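The gripper reads fully shut and the plate still seems to be in the rack, so the grasp missed. I'll check before trying again.

Run:
```python
from cell import bot
from h import *
np.set_printoptions(precision=4,suppress=True)
cs,Es=ext(bot,"scene")
p=bot.read_position(); print(p,proj(cs,Es,p),proj(cs,Es,[(.4648,.3074,.121),(.4648,.3074,.0715)]))
snap(bot,"w6"); a=bot.camera("scene")[:,:,::-1]
cv2.imwrite("pics/s6.png",cv2.resize(a[90:290,200:400],None,fx=3,fy=3,interpolation=cv2.INTER_CUBIC))
print(bot.read_gripper_width(),bot.read_ft_force())
```

```text
[0.4641 0.3071 0.3581] [[307.2807 145.1966]] [[299.9478 236.385 ]
 [298.6248 252.9991]]
-0.001484008981471437 [-0.0254  0.7269  0.2892]
```

View pics/w6.png

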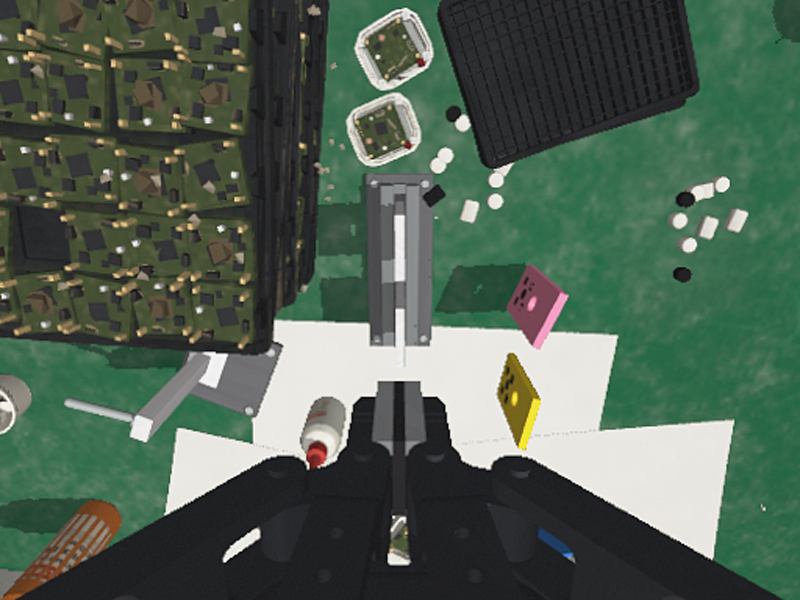

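View pics/s6.png

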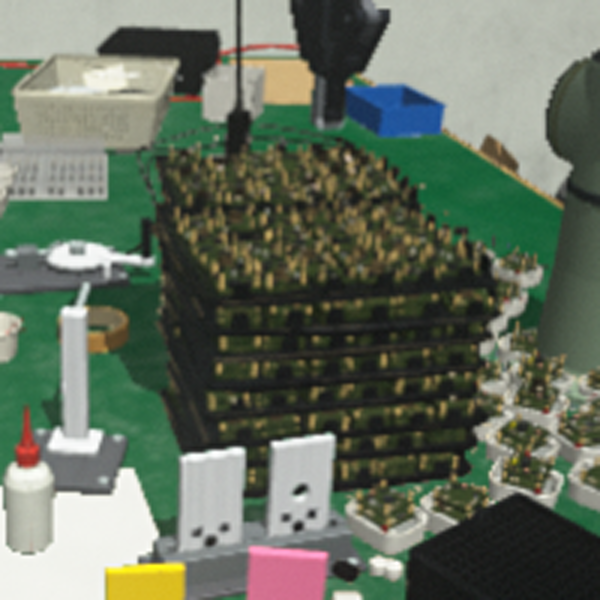

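View pics/w3.png

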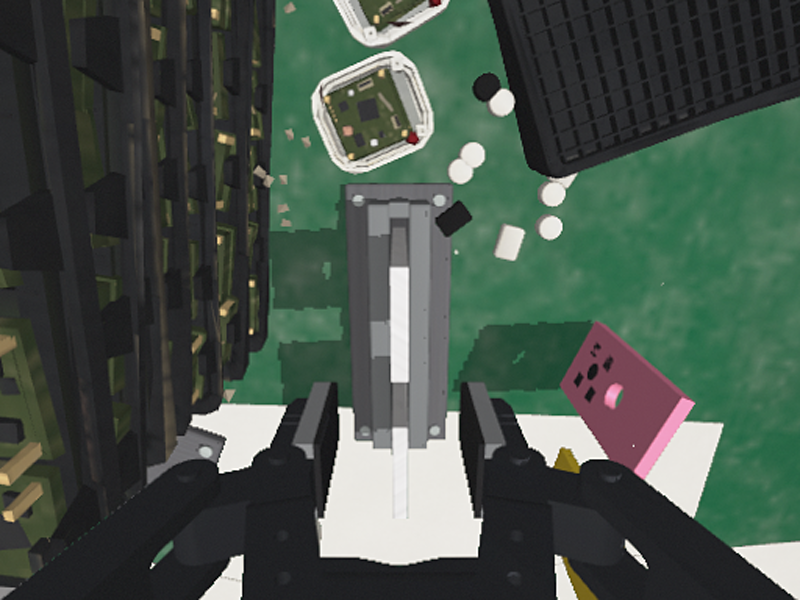

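Run:
```python
from cell import bot
from h import *
np.set_printoptions(precision=4,suppress=True)
c,E=lens(bot,"w6"); d=np.load("pics/w6.npz"); Rt=q2R(d["q"]); print(Rt)
for k in [0,-.01,-.02,-.03,-.04,-.06]:
    print(k,proj(c,E,d["p"]+Rt@[0,k,0])/.64, proj(c,E,d["p"]+Rt@[0,k,.011])/.64,proj(c,E,d["p"]+Rt@[0,k,-.011])/.64)
print(bot.grip_depth,bot.read_joint_positions())
im=cv2.imread("pics/w6_raw.png")[230:384,200:312]
cv2.imwrite("pics/w6c.png",cv2.resize(im,None,fx=3.8,fy=3.8,interpolation=cv2.INTER_NEAREST))
a=bot.camera("scene")[:,:,::-1]
cv2.imwrite("pics/s6c.png",cv2.resize(a[80:170,260:370],None,fx=6,fy=6,interpolation=cv2.INTER_NEAREST))
```

```text
[[-0.1147 -0.0029 -0.9934]
 [ 0.9934 -0.0014 -0.1147]
 [-0.0011 -1.      0.003 ]]
0 [[398.8543 364.8174]] [[398.8812 337.6375]] [[398.8282 391.0087]]
-0.01 [[398.8455 376.3809]] [[398.8738 347.9606]] [[398.8183 403.7071]]
-0.02 [[398.8358 389.2368]] [[398.8655 359.4646]] [[398.8071 417.7917]]
-0.03 [[398.8248 403.6125]] [[398.8562 372.363 ]] [[398.7947 433.5   ]]
-0.04 [[398.8125 419.7916]] [[398.8456 386.9237]] [[398.7807 451.1264]]
-0.06 [[398.7823 459.092 ]] [[398.8197 422.4926]] [[398.7468 493.7071]]
0.0187 [ 0.4518  0.2942  0.1585  1.4382 -0.      0.3369]
```

View pics/w6c.png

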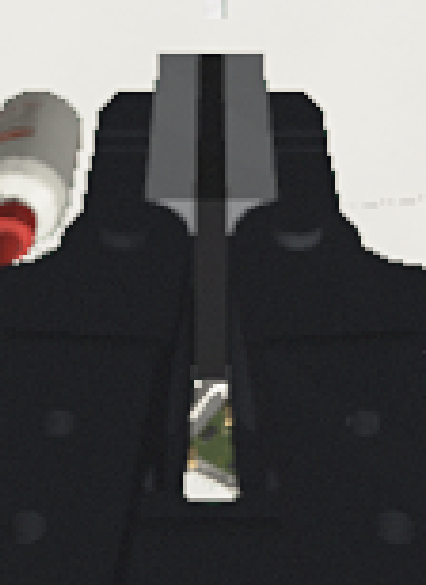

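View pics/s6c.png

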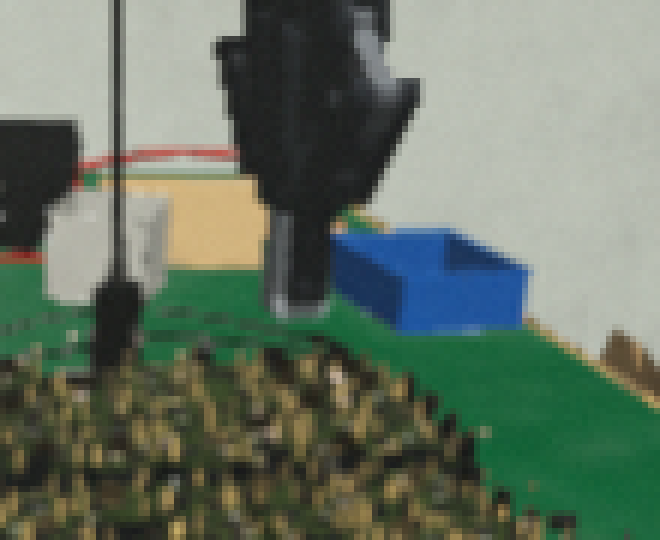

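```bash
python3 - <<'E'
from cell import bot
from h import *
np.set_printoptions(precision=4,suppress=True)
cs,Es=ext(bot,"scene")
for px in [(270,303),(275,312),(300,318),(327,312),(327,303)]:
    o,d=ray(cs,Es,(260+px[0]/6-.5,80+px[1]/6-.5))
    for y in (.30,.315): print(px,y,o+d*(y-o[1])/d[1])
print(bot.read_position())
snap(bot,"t6","top")
E
python3 - <<'E'
import cv2
im=cv2.imread("pics/t6_raw.png")[120:260,90:260]
cv2.imwrite("pics/t6c.png",cv2.resize(im,None,fx=4,fy=4,interpolation=cv2.INTER_CUBIC))
E
```

```text
(270, 303) 0.3 [0.4709 0.3    0.3913]
(270, 303) 0.315 [0.4757 0.315  0.3952]
(275, 312) 0.3 [0.4687 0.3    0.3879]
(275, 312) 0.315 [0.4736 0.315  0.3918]
(300, 318) 0.3 [0.4588 0.3    0.3854]
(300, 318) 0.315 [0.4639 0.315  0.3894]
(327, 312) 0.3 [0.4485 0.3    0.3874]
(327, 312) 0.315 [0.4537 0.315  0.3914]
(327, 303) 0.3 [0.4487 0.3    0.3909]
(327, 303) 0.315 [0.454  0.315  0.3948]
[0.4642 0.3071 0.3586]
```

View pics/t6c.png

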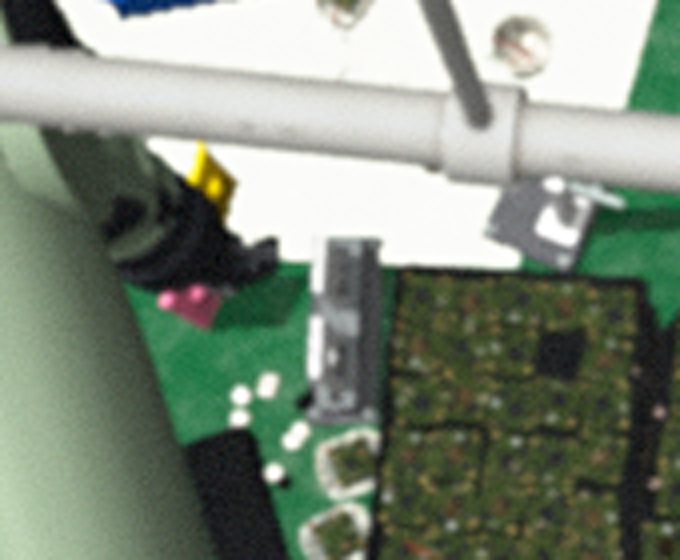

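Both cameras put the real fingertips about 32 mm short of the reported TCP (scene z≈0.390 against 0.3586, wrist about 35 mm). That explains the miss. I'll measure it with a soft touch of the shut fingers on the plate's top edge, which is at z=0.121.

Run:
```python
from cell import bot
from h import *
np.set_printoptions(precision=4,suppress=True)
bot.move_linear((.4648,.3074,.115),speed=.25)
f0=bot.read_ft_force()
hit=bot.move_linear((.4648,.3074,.075),speed=.025,until_force=3)
p=np.array(bot.read_position())
print(hit,p,f0,bot.read_ft_force(),bot.read_clock())
bot.move_linear(p+[0,0,.03],speed=.15)
snap(bot,"w7")
```

```text
True [0.4651 0.3076 0.0909] [0.2903 0.305  0.0359] [ 1.3294 -0.3548  4.6808] 13.2083
```

View pics/w7.png

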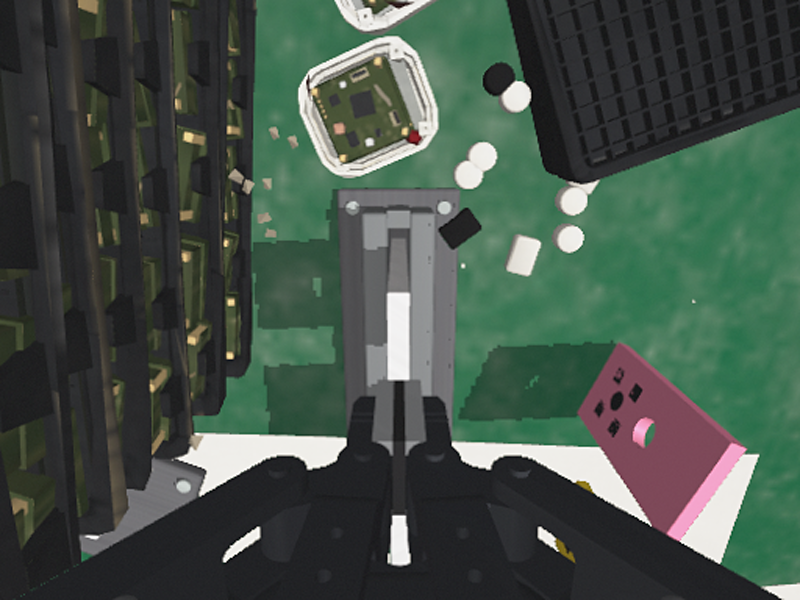

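Contact came at a reported z of 0.0909, so the true tips sit 30 mm above the reported TCP. I'll regrasp with that correction.

Run:
```python
from cell import bot
from h import *
np.set_printoptions(precision=4,suppress=True)
bot.set_gripper(.45)
hit=bot.move_linear((.4648,.3074,.064),speed=.08,until_force=8)
print("hit",hit,bot.read_position(),bot.read_ft_force())
if not hit:
    bot.set_gripper(0.0,60)
    print(bot.read_gripper_width(),bot.read_ft_force(),bot.read_position())
snap(bot,"w8"); print(bot.read_clock())
```

```text
hit False [0.4652 0.3076 0.0644] [0.0518 0.6719 0.046 ]
0.0789620542633362 [-0.8801 -0.5527  3.163 ] [0.4653 0.3077 0.0647]
15.35
```

View pics/w8.png

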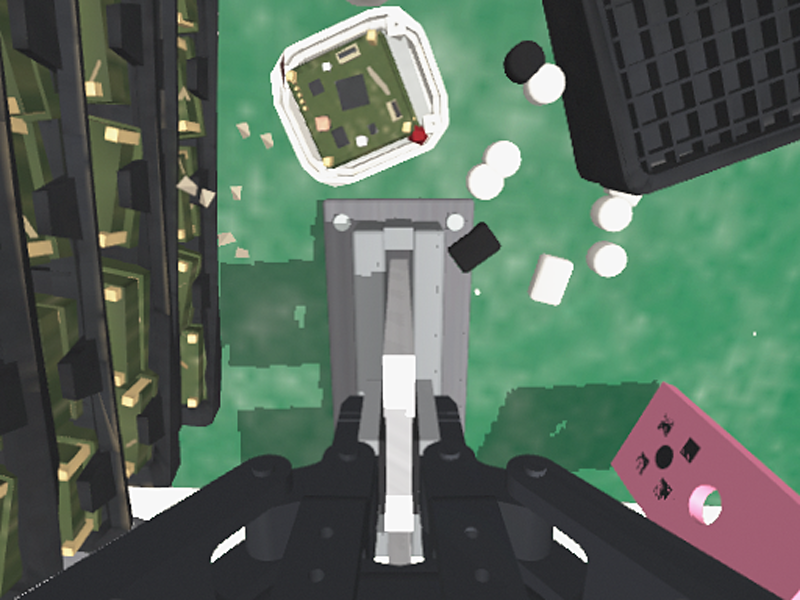

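Run:
```python
from cell import bot
from h import *
np.set_printoptions(precision=4,suppress=True)
bot.move_linear((.4652,.3076,.125),speed=.08)
print(bot.read_gripper_width(),bot.read_ft_force(),bot.read_position())
bot.move_linear((.4652,.3076,.33),speed=.25)
print(bot.read_gripper_width(),bot.read_ft_force(),bot.read_position(),bot.read_clock())
snap(bot,"w9"); a=bot.camera("scene")[:,:,::-1]
cs,Es=ext(bot,"scene"); p=np.array(bot.read_position()); Rt=q2R(bot.read_tool_rot())
print("pred eye",proj(cs,Es,p+[0,0,.0072]),"corners",proj(cs,Es,[p+np.array([0,0,.0567])+ -Rt[:,2]*s*.0275 for s in (1,-1)]+[p+np.array([0,0,.0567-.115])+ -Rt[:,2]*s*.0275 for s in (1,-1)]))
cv2.imwrite("pics/s9.png",cv2.resize(a[100:200,260:360],None,fx=6,fy=6,interpolation=cv2.INTER_CUBIC))
cv2.imwrite("pics/s9w.png",cv2.resize(a,(800,600)))
```

```text
0.0809095908959336 [-0.7556  0.4913 -1.6207] [0.4648 0.3074 0.1245]
0.08472885162822384 [-0.5295 -0.2536 -1.4941] [0.4646 0.3073 0.3284] 17.2333
pred eye [[306.4519 154.9219]] corners [[296.5785 134.367 ]
 [319.3407 132.9712]
 [293.488  182.6822]
 [315.107  180.4818]]
```

View pics/s9.png

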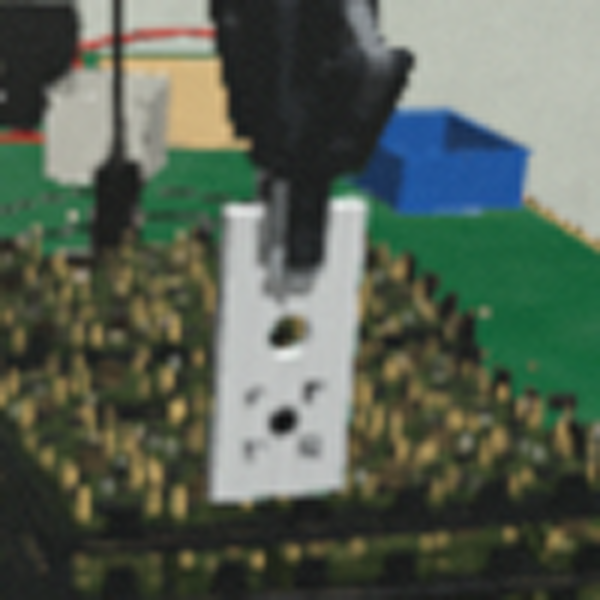

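View pics/w9.png

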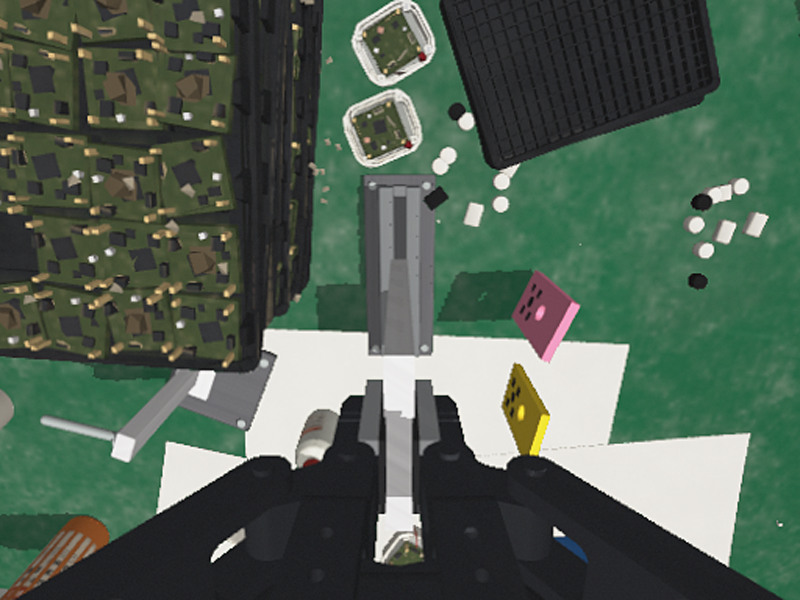

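The plate is held: the eye is at (290,333) in the crop, and it and the corners match the prediction within about 1.5 px. I'll carry it over the trays to a point in front of the peg tip.

Run:
```python
from cell import bot
from h import *
np.set_printoptions(precision=4,suppress=True)
q=tq(-.27); d=np.array([np.sin(-.27),-np.cos(.27),0]); mid=np.array([.6268,.0678,.1545])
s=mid+d*.055
bot.move_linear((.4652,.3076,.345),speed=.25)
bot.move_linear((s[0],s[1],.345),speed=.25,rotation=q)
print(bot.read_clock(),bot.read_gripper_width())
bot.move_linear((s[0],s[1],.1597-.007),speed=.15)
print(bot.read_clock(),bot.read_gripper_width(),bot.read_position(),bot.read_ft_force())
snap(bot,"w10"); a=bot.camera("scene")[:,:,::-1]
cv2.imwrite("pics/s10.png",cv2.resize(a[140:240,180:290],None,fx=6,fy=6,interpolation=cv2.INTER_CUBIC))
b=bot.camera("top")[:,:,::-1]
cv2.imwrite("pics/t10.png",cv2.resize(b[120:220,190:300],None,fx=6,fy=6,interpolation=cv2.INTER_CUBIC))
```

```text
19.0417 0.07928979816073253
20.475 0.08121933274511338 [0.6129 0.0148 0.1537] [ 0.4189 -0.2374 -1.6705]
```

View pics/s10.png

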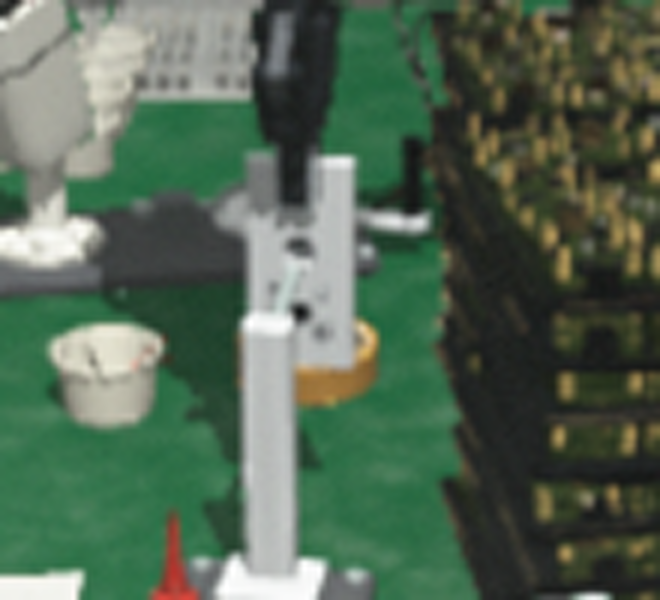

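View pics/w10.png

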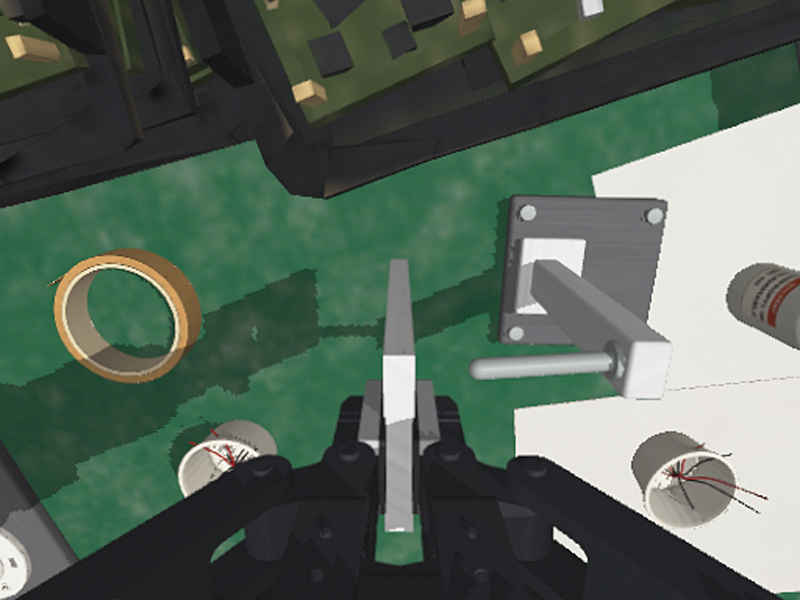

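View pics/t10.png

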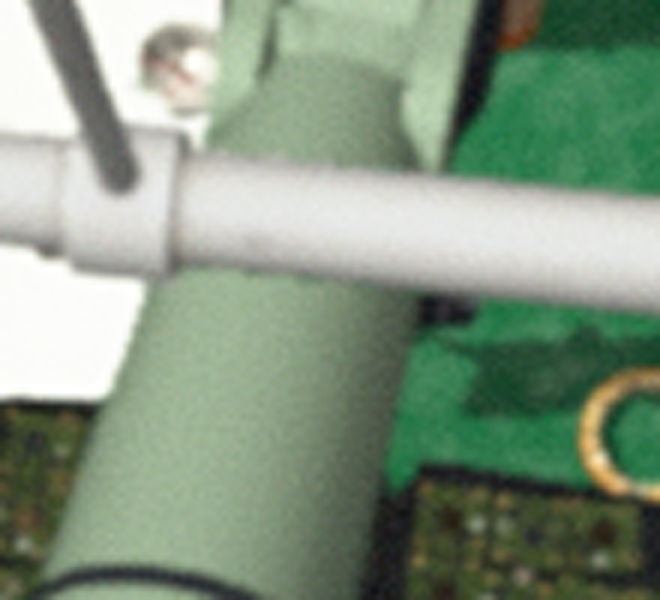

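The wrist view shows the plate at (398,350–530), edge on, and the peg tip at (473,369) level with it on the right. I'll re-measure the peg relative to the tool from this closer view.

Run:
```python
import cv2
im=cv2.imread("pics/w10_raw.png")[200:265,235:440]
cv2.imwrite("pics/w10c.png",cv2.resize(im,None,fx=3.9,fy=3.9*1.5,interpolation=cv2.INTER_NEAREST))
from cell import bot
from h import *
np.set_printoptions(precision=4,suppress=True)
c,E=lens(bot,"w10")
W=lambda x,y:(x*.64-.2,y*.64-.2)
t=onz(c,E,W(470,369),.1597); b=onz(c,E,W(610,362),.1497)
print("tip",t,"base",b,"yaw",np.arctan2((t-b)[0],-(t-b)[1]))
for p in [(628,342),(669,342),(665,398),(625,397)]: print("post",onz(c,E,W(*p),.16))
for p in [(384,355),(413,355),(385,530),(412,530)]: print("platetop",onz(c,E,W(*p),.1537+.0567))
print(np.load("pics/w10.npz")["p"])
# predicted peg line
mid=np.array([.6268,.0678,.1545]);d=np.array([np.sin(-.27),-np.cos(.27),.18])
print(proj(c,E,[mid+d*s for s in(-.028,0,.029)])/.64)
# scene check
cs,Es=ext(bot,"scene")
print((proj(cs,Es,[mid+d*s for s in(-.03,0,.029)])-[180,140]+.4)*6, (proj(cs,Es,[np.array([.6129,.0148,.1537+.007])])-[180,140]+.4)*6)
```

```text
tip [0.6187 0.0403 0.1597] base [0.6353 0.0936 0.1497] yaw -0.3012096286975323
post [0.6235 0.0977 0.16  ]
post [0.6275 0.1122 0.16  ]
post [0.65   0.1085 0.16  ]
post [0.6454 0.0938 0.16  ]
platetop [0.5844 0.0189 0.2104]
platetop [0.5863 0.0259 0.2104]
platetop [0.637  0.0041 0.2104]
platetop [0.639  0.0116 0.2104]
[0.6129 0.0148 0.1537]
[[611.9967 358.3525]
 [543.7947 363.8597]
 [468.7958 369.8189]]
[[269.9153 334.7976]
 [280.5643 300.3374]
 [290.4018 268.5189]] [[297.4726 247.8168]]
```

View pics/w10c.png

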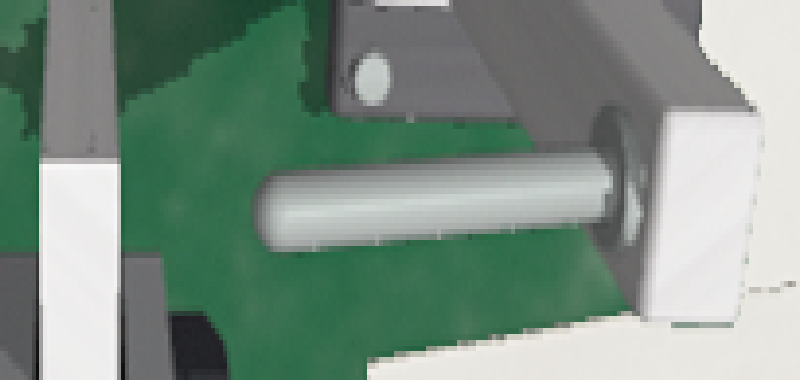

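Run:
```python
from cell import bot
from h import *
np.set_printoptions(precision=4,suppress=True)
d=np.array([np.sin(-.27),-np.cos(.27),0]); mid=np.array([.6270+.0006,.0678-.0002,0])
def go(s,ez,sp):
    p=mid+d*s; p[2]=ez-.007
    h=bot.move_linear(p,speed=sp,until_force=6); print(s,h,bot.read_position(),bot.read_ft_force()); return h
ok=not go(.037,.1592,.06)
ok=ok and not go(.020,.1575,.03)
ok=ok and not go(.0,.1543,.03)
snap(bot,"w11"); a=bot.camera("scene")[:,:,::-1]
cv2.imwrite("pics/s11.png",cv2.resize(a[140:240,180:290],None,fx=6,fy=6,interpolation=cv2.INTER_CUBIC))
print(bot.read_clock())
```

```text
0.037 False [0.6178 0.0325 0.1521] [ 0.3614 -0.3569 -0.2251]
0.02 False [0.6222 0.0483 0.1505] [ 0.04    0.5484 -1.3252]
0.0 False [0.6276 0.0676 0.1473] [-0.0889  0.6175 -0.6413]
22.7167
```

View pics/s11.png

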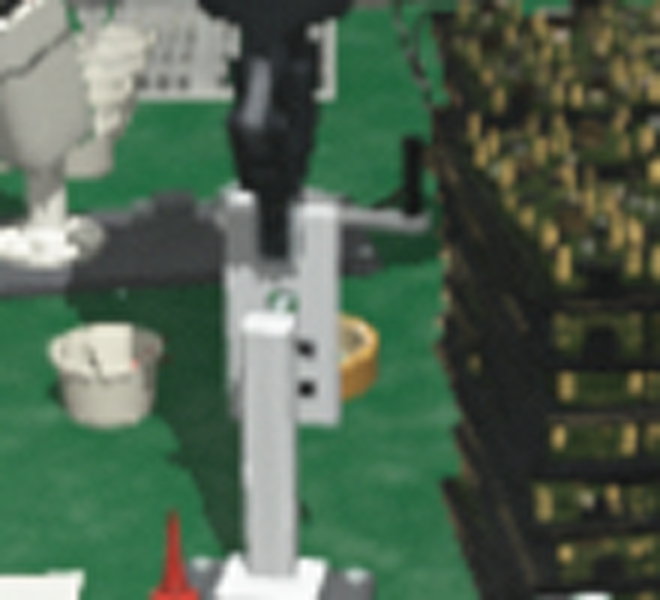

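View pics/w11.png

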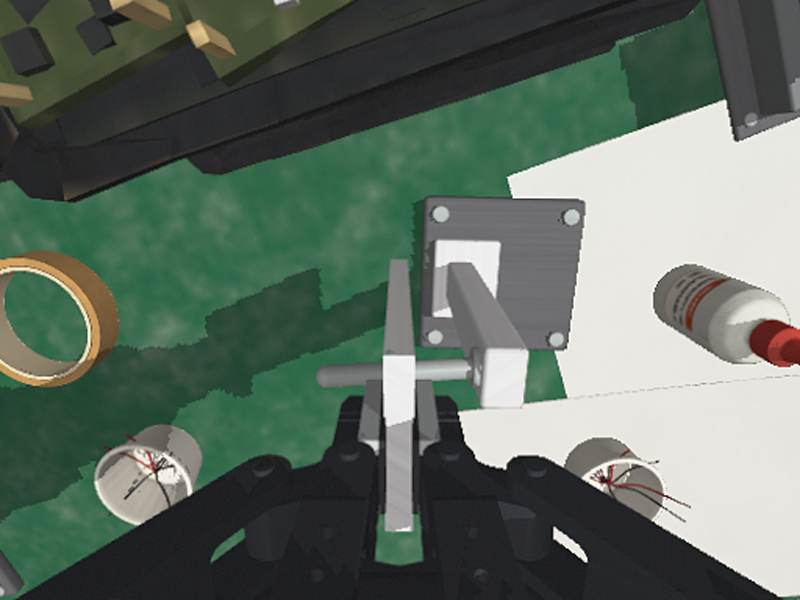

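The plate is threaded: the peg passes through the eye on both sides of the plate, from (320,376) to (475,370). I'll lower until the plate rests on the peg, then release.

Run:
```python
from cell import bot
from h import *
np.set_printoptions(precision=4,suppress=True)
p=np.array(bot.read_position()); f0=bot.read_ft_force()
h=bot.move_linear(p-[0,0,.009],speed=.015,until_force=2.0)
p=np.array(bot.read_position()); print(h,p,f0,bot.read_ft_force())
bot.set_gripper(.3); print(bot.read_gripper_width(),bot.read_ft_force())
snap(bot,"w12")
bot.move_linear(p+[0,0,.03],speed=.05); print(bot.read_ft_force())
bot.move_linear(p+[0,0,.15],speed=.2)
snap(bot,"w13"); a=bot.camera("scene")[:,:,::-1]
cv2.imwrite("pics/s13.png",cv2.resize(a[140:240,180:290],None,fx=6,fy=6,interpolation=cv2.INTER_CUBIC))
print(bot.read_clock())
```

```text
True [0.6278 0.0674 0.1432] [ 1.1224 -0.102  -0.7191] [-1.3831 -0.2235  4.2194]
0.2993296860002768 [-0.0824 -0.0422 -0.038 ]
[-0.3208  0.2887  0.1097]
25.0917
```

View pics/s13.png

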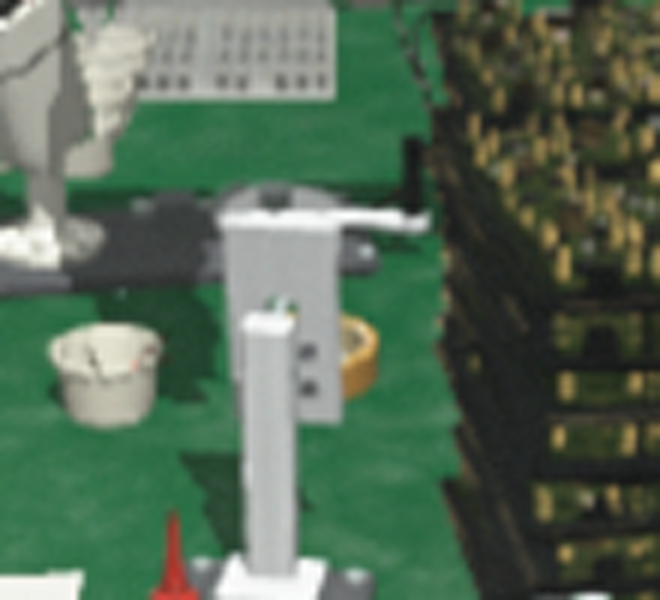

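View pics/w13.png

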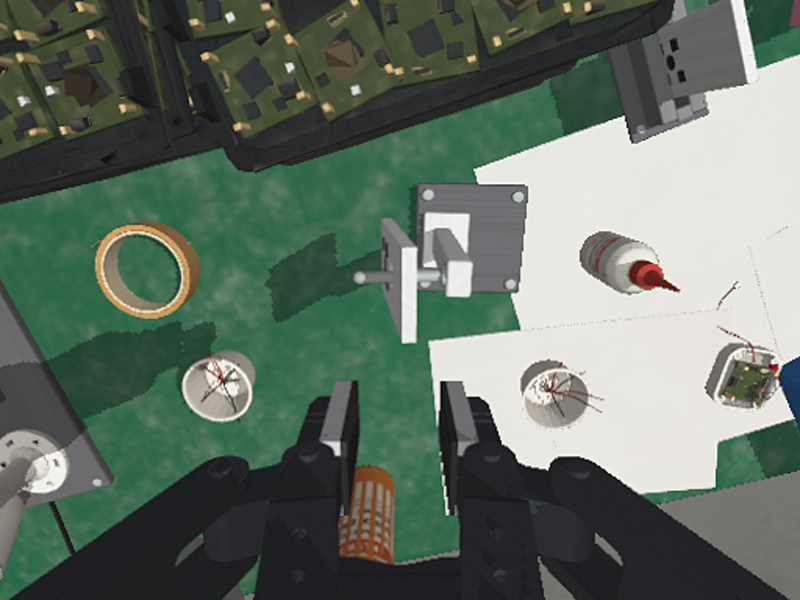

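The plate hangs free on the peg (eye at about (400,277), peg on both sides), and the forces are near zero. The flux bottle, cups and tape haven't moved. Next I'll look at the jig.

Run:
```python
from cell import bot
from h import *
np.set_printoptions(precision=4,suppress=True)
bot.move_linear((.45,-.345,.30),speed=.3,rotation=tq(-.0))
snap(bot,"w14")
bot.move_linear((.45,-.345,.22),speed=.2)
snap(bot,"w15")
print(bot.read_clock(),bot.search_frame("wrist","focus_lever"),bot.search_frame("wrist","focus_jig"))
```

```text
27.3917 [{'bbox': [191.8, 193.6, 67.9, 106.6], 'confidence': 0.61}] []
```

View pics/w14.png

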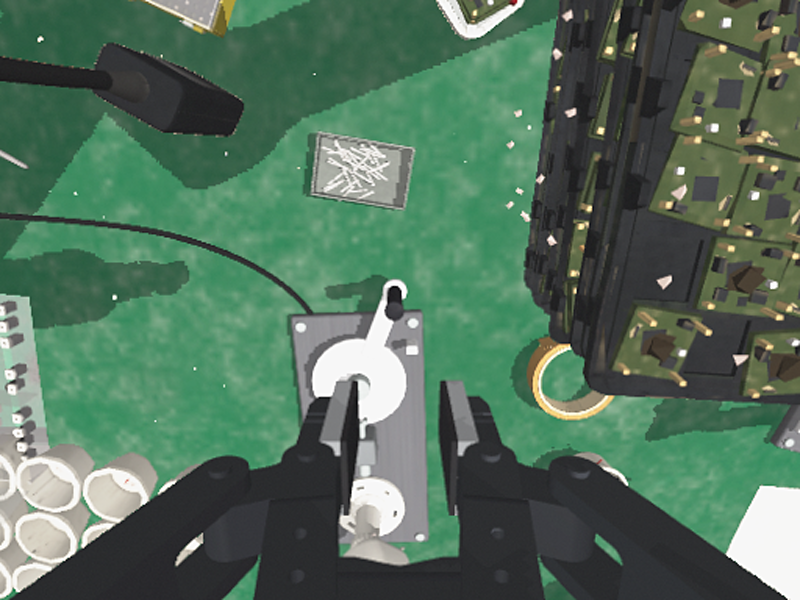

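View pics/w15.png

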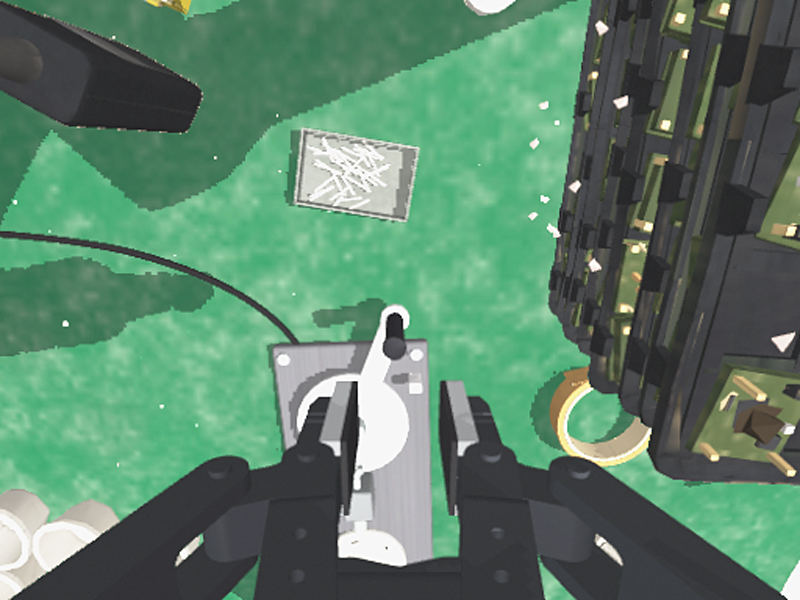

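Run:
```python
import cv2
im=cv2.imread("pics/w14_raw.png")[170:360,175:285]
im=cv2.resize(im,None,fx=5,fy=5,interpolation=cv2.INTER_CUBIC)
cv2.imwrite("pics/w14c.png",im[:580])
im=cv2.imread("pics/w15_raw.png")[185:305,165:285]
cv2.imwrite("pics/w15c.png",cv2.resize(im,None,fx=5,fy=5,interpolation=cv2.INTER_CUBIC))
```

```text
(no output)
```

View pics/w14c.png

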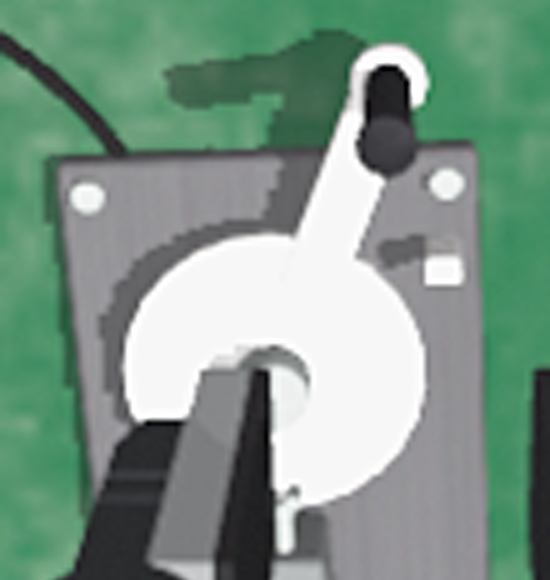

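View pics/w15c.png

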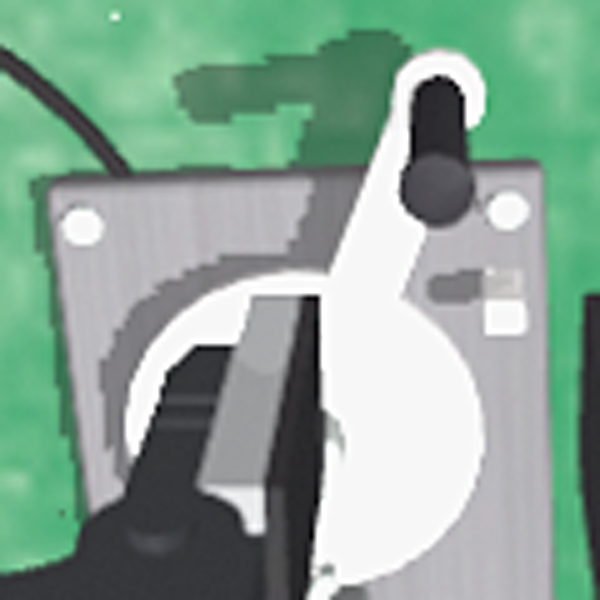

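Run:
```python
from cell import bot
from h import *
np.set_printoptions(precision=4,suppress=True)
c,E1=lens(bot,"w14");_,E2=lens(bot,"w15")
A=lambda x,y:(175+x/5-.4,170+y/5-.4); B=lambda x,y:(165+x/5-.4,185+y/5-.4)
print("top",onz(c,E1,A(386,147),.092),onz(c,E2,B(437,190),.092),tri([ray(c,E1,A(386,147)),ray(c,E2,B(437,190))]))
print("foot",onz(c,E1,A(390,84),.032),onz(c,E2,B(440,95),.032))
for z in (.028,.032,.036):
    pts=[onz(c,E1,A(*p),z)[:2] for p in [(123,365),(425,375),(275,235),(380,268),(400,300),(160,285),(145,310),(335,497),(385,465),(410,430)]]
    P=np.array(pts); M=np.c_[2*P,np.ones(len(P))]; s=np.linalg.lstsq(M,(P**2).sum(1),rcond=None)[0]
    print("pivot",z,s[:2],"r",np.sqrt(s[2]+s[:2]@s[:2]))
for p in [(57,157),(475,148)]: print("corner",onz(c,E1,A(*p),.012))
W=lambda x,y:(x*.64-.2,y*.64-.2)
print("corner3",onz(c,E1,W(428,542),.012))
# tray edges
```

```text
top [ 0.4972 -0.3483  0.092 ] [ 0.4967 -0.3479  0.092 ] (array([ 0.4992, -0.3482,  0.086 ]), [np.float64(0.00016390617372691215), np.float64(0.00016390617372685846)])
foot [ 0.4979 -0.3477  0.032 ] [ 0.497  -0.3478  0.032 ]
pivot 0.028 [ 0.5919 -0.3828] r 0.045990385316012884
pivot 0.032 [ 0.5899 -0.3824] r 0.045576594880935344
pivot 0.036 [ 0.5879 -0.3821] r 0.04516280444585221
corner [ 0.5269 -0.4495  0.012 ]
corner [ 0.5238 -0.3221  0.012 ]
corner3 [ 0.8036 -0.3101  0.012 ]
```

```bash
cat > lev.py <<'E'
from h import *
PIV=np.array([.5907,-.3828]); PH0=2.786
def pose(th,z,r=.1):
    ph=PH0+th
    return np.array([PIV[0]+r*np.cos(ph),PIV[1]+r*np.sin(ph),z]), tq(ph-np.pi)
def ang(p): 
    v=np.array(p)[:2]-PIV; return (np.arctan2(v[1],v[0])-PH0+np.pi)%(2*np.pi)-np.pi, np.hypot(*v)
def tang(th): ph=PH0+th; return np.array([-np.sin(ph),np.cos(ph),0])
E
python3 - <<'E'
from cell import bot
from lev import *
np.set_printoptions(precision=4,suppress=True)
for th in (0,.3,.65): 
    p,q=pose(th,.018); print(bot.solve_ik(p,q))
bot.set_gripper(.5)
p,q=pose(0.005,.15); bot.move_pose(p,q)
p[2]=.09; bot.move_linear(p,speed=.15,until_force=6); snap(bot,"w16")
p[2]=.018; print(bot.move_linear(p,speed=.1,until_force=6)); print(bot.read_position(),bot.read_ft_force(),bot.read_clock())
snap(bot,"w17")
E
```

```text
[-0.7325  0.6004 -0.2628  0.7076  0.     -0.3769]
[-0.7744  0.6193 -0.2262  0.7253  0.     -0.7188]
[-0.8085  0.658  -0.1506  0.7622  0.     -1.1029]
False
[ 0.4972 -0.3488  0.0186] [ 0.8239 -1.4248 -0.2521] 29.7333
```

View pics/w17.png

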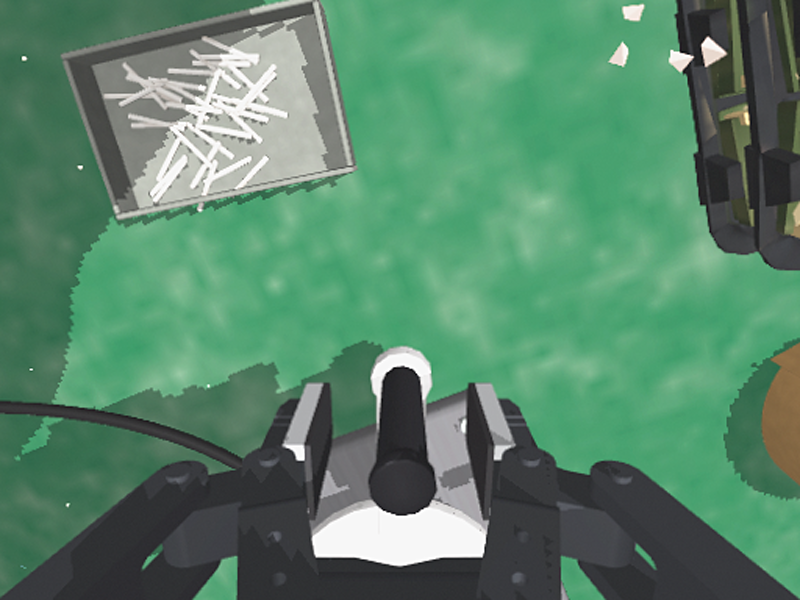

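The handle at (400,440) is centred between the pads. I'll grip it and step along the arc while reading the tangential force.

Run:
```python
from cell import bot
from lev import *
np.set_printoptions(precision=3,suppress=True)
bot.set_gripper(0,60); w=bot.read_gripper_width(); print("w",w,bot.read_ft_force(),ang(bot.read_position()))
if w>.1:
    for th in np.arange(.03,.49,.03):
        p,q=pose(th,.018)
        bot.move_linear(p,speed=.04,rotation=q)
        f=np.array(bot.read_ft_force()); pp=bot.read_position()
        print(round(th,3),"ang %.3f r %.4f"%ang(pp),"Ft %.2f"%(-f@tang(th)),f, "w %.3f"%bot.read_gripper_width())
        if np.linalg.norm(f)>35: print("STOP");break
print(bot.read_clock()); snap(bot,"w18")
```

```text
w 0.14645927168465966 [0.198 3.698 5.586] (np.float64(-0.0005561675635648022), np.float64(0.09953974806763777))
0.03 ang 0.014 r 0.0995 Ft 6.62 [2.103 6.277 7.003] w 0.140
0.06 ang 0.053 r 0.0995 Ft 4.48 [0.11  4.655 5.606] w 0.150
0.09 ang 0.084 r 0.0995 Ft 4.38 [0.813 4.319 6.155] w 0.147
0.12 ang 0.120 r 0.0996 Ft 2.12 [0.661 2.021 5.216] w 0.142
0.15 ang 0.153 r 0.0996 Ft 1.00 [-0.422  1.111  4.84 ] w 0.146
0.18 ang 0.186 r 0.0996 Ft -0.04 [-0.753  0.089  5.987] w 0.144
0.21 ang 0.203 r 0.0996 Ft 3.94 [0.531 3.902 7.135] w 0.146
0.24 ang 0.229 r 0.0996 Ft 4.91 [0.327 4.907 6.115] w 0.149
0.27 ang 0.264 r 0.0996 Ft 5.20 [0.478 5.174 7.829] w 0.148
0.3 ang 0.298 r 0.0996 Ft 4.17 [-0.193  4.19   5.743] w 0.148
0.33 ang 0.329 r 0.0997 Ft 2.27 [0.355 2.258 6.371] w 0.140
0.36 ang 0.367 r 0.0997 Ft 0.48 [-0.437  0.477  5.245] w 0.144
0.39 ang 0.391 r 0.0997 Ft 3.19 [0.235 3.197 6.751] w 0.148
0.42 ang 0.409 r 0.0997 Ft 4.94 [-0.255  4.934  7.908] w 0.146
0.45 ang 0.437 r 0.0997 Ft 5.76 [-0.715  5.715  7.849] w 0.150
0.48 ang 0.474 r 0.0998 Ft 3.76 [-1.67   3.576  6.644] w 0.145
34.1583
```

View pics/w18.png

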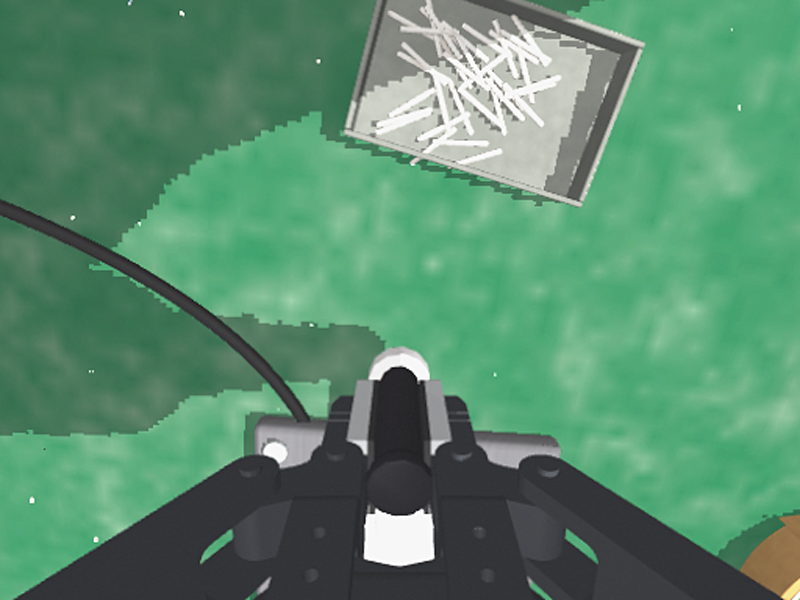

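Run:
```python
from cell import bot
from lev import *
np.set_printoptions(precision=3,suppress=True)
for th in [.51,.54,.56,.575,.585,.595,.605]:
    p,q=pose(th,.018)
    bot.move_linear(p,speed=.03,rotation=q)
    f=np.array(bot.read_ft_force()); a=ang(bot.read_position()); Ft=-f@tang(th)
    print(th,"ang %.3f r %.4f"%a,"Ft %.2f"%Ft,f)
bot.wait(.3)
for i in range(3):
    f=np.array(bot.read_ft_force());print("ang %.3f r %.4f"%ang(bot.read_position()),"Ft %.2f"%(-f@tang(.605)),f)
print(bot.read_clock(),bot.read_gripper_width()); snap(bot,"w19")
for n in("top","scene"): snap(bot,n+"19",n)
```

```text
0.51 ang 0.505 r 0.0998 Ft 3.87 [-0.594  3.822  7.277]
0.54 ang 0.538 r 0.0997 Ft 3.39 [-1.172  3.226  6.93 ]
0.56 ang 0.561 r 0.0998 Ft 3.31 [-0.494  3.282  6.891]
0.575 ang 0.576 r 0.0997 Ft 2.95 [-0.975  2.8    6.113]
0.585 ang 0.583 r 0.0998 Ft 3.50 [-0.864  3.394  7.089]
0.595 ang 0.592 r 0.0998 Ft 3.70 [-0.286  3.741  6.927]
0.605 ang 0.600 r 0.0998 Ft 4.63 [-0.49   4.651  6.921]
ang 0.601 r 0.0998 Ft 4.09 [-0.44   4.108  8.046]
ang 0.601 r 0.0998 Ft 4.09 [-0.44   4.108  8.046]
ang 0.601 r 0.0998 Ft 4.09 [-0.44   4.108  8.046]
36.2583 0.14537301989365614
```

View pics/scene19.png

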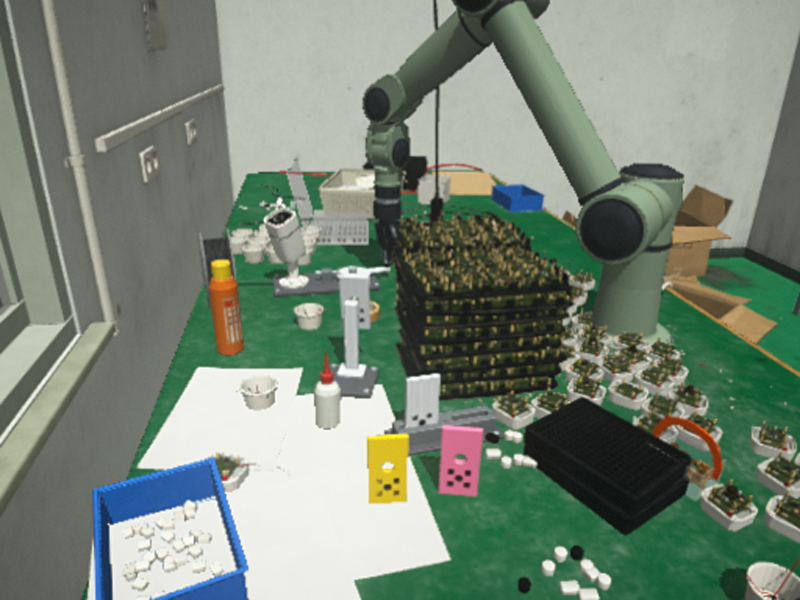

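View pics/w19.png

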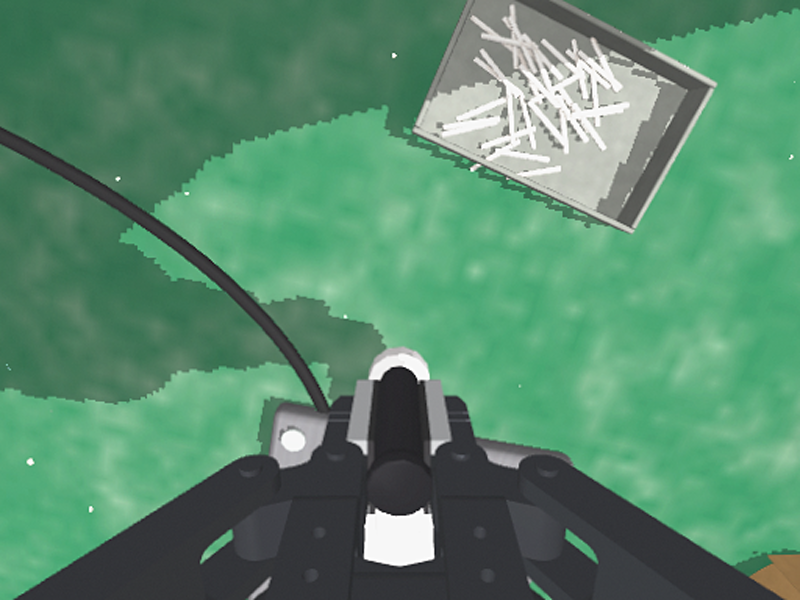

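The force curve shows the third jump starting around 0.59–0.60. I'll go a hair further so the lever sits clearly past the jump, well short of the 0.7 crest.

Run:
```python
from cell import bot
from lev import *
np.set_printoptions(precision=3,suppress=True)
for th in [.615,.625]:
    p,q=pose(th,.018); bot.move_linear(p,speed=.03,rotation=q)
    f=np.array(bot.read_ft_force()); print(th,"ang %.3f r %.4f"%ang(bot.read_position()),"Ft %.2f"%(-f@tang(th)))
bot.wait(.5)
f=np.array(bot.read_ft_force());print("ang %.3f r %.4f"%ang(bot.read_position()),"Ft %.2f"%(-f@tang(.62)),f,bot.read_gripper_width(),bot.read_clock())
a=bot.camera("scene")[:,:,::-1]
cv2.imwrite("pics/s20.png",cv2.resize(a[130:260,160:290],None,fx=4.6,fy=4.6,interpolation=cv2.INTER_CUBIC))
```

```text
0.615 ang 0.606 r 0.0998 Ft 4.82
0.625 ang 0.611 r 0.0998 Ft 5.51
ang 0.611 r 0.0998 Ft 6.63 [-0.445  6.744  8.069] 0.15042158014563453 37.4083
```

View pics/s20.png

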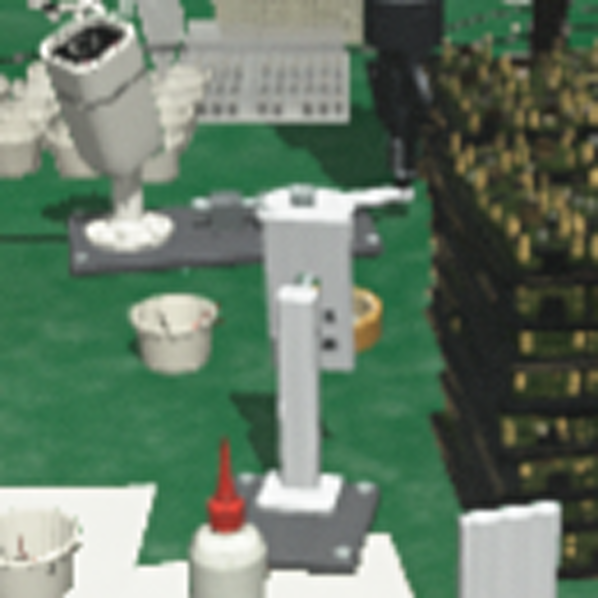

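The lever is past the third jump at 0.611 rad, with the push up from 3 N to 6.6 N. The plate still hangs on the peg and the plain plate is in its slot, so I'm handing in.

Run:
```python
from cell import bot
print(bot.close_job())
```

```text
the job is handed in; nothing more can be done
None
```

The plate with the eye hangs freely on the peg, and I handed the job in with the gripper still holding the lever at the third click. It took about 37 s of the 72 s allowed.

- **Plate:** My first grasp closed above the plate, because the real fingertips sit about 30 mm short of the reported TCP. I measured that with a soft touch of the shut fingers on the plate's top edge, then regrasped and lifted the plate straight out. I threaded the eye onto the peg, lowered until it rested there and let go. The last scene picture shows it still hanging.
- **Lever:** Gripped by its handle and stepped along its arc. The push jumped near 0.2, 0.39 and 0.6 rad, matching the notches at 0.2, 0.4 and 0.6. It was held at about 0.61 rad with 6.6 N, short of the 0.7 crest. The third jump was less sharp than the first two, so I went 0.01 rad further to be clearly past it.
- **Other things:** In the last pictures the plain plate is still in its slot. The flux bottle, pin tray, cups and tape roll look undisturbed.
- **Disagreement:** The scene and wrist cameras differed by about 2 mm on the plate's position, within calibration accuracy.

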